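# Jack up the print bed and hold it

## Task

Jack up the side of the print bed that has the round lift lug: fit the handle bar from the tool block end-down into the jack's lever socket and, sliding the jack over the bench, set its saddle centred under the pad of the marked lift lug, both before you pump. Then pump in full strokes, letting the handle come right back up between strokes, until both feet on that side are at least 15 mm clear of the bench, and finish while still holding the handle down, since the ratchet lets the bed sink back to the last notch when the handle comes up. Do not shove the bed or disturb the things lying around it.

Things in the scene. Friction and masses are not known exactly. Their poses are not given: they have to be found in the camera images.
- bed: Print bed, 8 kg, loose: steel plate 360 x 400 mm (top 162 mm up) on a grey frame (skirt from 65 mm up) with four round levelling feet; a black slotted faceplate lies on it. Origin between the feet at bench level; +y points out of the side with the lift lug, z up. That side also has two square slotted clamp ears, not for lifting. Jacked up, it tips about the two feet of the far side, 412 mm from the lift point.
- lift_pad (a point): Centre of the underside of the lift pad, 120 mm above the bench: a round pad 36 mm wide under the lift lug, a 60 mm wide round-nosed steel tongue sticking out 72 mm from the middle of the bed's +y side. A raised round boss 42 mm wide with a dark centre marks the point on top of the lug (142 mm up). 242 mm from the bed's origin, 42 mm out from its side. Axes as the bed's.
- foot_a (a point): Underside of one levelling foot (rubber pad 40 mm wide) on the lift lug's side of the bed; its z is its height above the bench, 0 at the start.
- foot_b (a point): Underside of the other levelling foot on the lift lug's side, as foot_a.
- jack: Ratchet lever jack, 0.95 kg, loose, slides on its flat dark base plate 200 x 90 x 10 mm (200 along its x). Origin at the centre of the base's underside; +x points to the nose with the aluminium housing (56 x 50 mm, 82 mm high) and saddle; the lever socket stands at the other end. With the nose pointing at the bed and the saddle under the pad, the base reaches a few mm under the bed and all clears.
- saddle (a point): Centre of the top of the jack's round steel saddle (46 mm wide), 55 mm ahead (+x) of the jack's origin; 106 mm above the bench with the ram down, so it passes under the lift pad with 14 mm to spare.
- ram (a joint): Height of ram and saddle above their lowest position, m (0 to 0.050); ratchet notches 10 mm apart. In strokes 1 / 2 / 3 it reads about 0.0155 / 0.0255 / 0.0355 with the lever down, and sinks to the notch near 0.010 / 0.020 / 0.029 when the lever is let up. Pumping never lowers it. Above 0.014 the lug-side feet rise 0.87 mm per mm of ram: three strokes, lever held down, give about 18 mm.
- lever (a joint): Angle of the lever socket: 0 upright (spring rest and stop), grows to 1.2 rad (stop) as the handle swings back and down, away from the nose, towards the jack's -x. A spring lifts it back by itself; fully down under load takes about 8 N at 0.17 m from the pivot. To catch the next notch it must come right back up, below 0.05 rad.
- lever_pivot (a point): Axis of the lever, 45 mm behind (-x) the jack's origin and 40 mm above the bench; the axis runs along the jack's y.
- socket_mouth (a point): Centre of the lever socket's mouth, 62 mm from the pivot (102 mm up when upright), 100 mm behind the saddle. Square steel tube, 33 mm outside with sides along the jack's x and y, 21 mm inside, 50 mm deep, its mouth chamfered to 30 mm. Pinch its flat sides across the jack's y to slide the jack (lifted by it, the nose droops). z points out of the mouth.
- handle_bar: Pump handle bar: round steel bar, 18 mm in diameter, 190 mm long, black ribbed grip on its upper half, chamfered foot, 0.16 kg. Origin at the centre of its foot, z along it to the top. At the start it stands upright in the tool block's deep hole, foot 10 mm above the bench. Fitted, its foot rests 49 mm below the socket mouth.
- bar_top (a point): Centre of the upper end of the handle bar.
- tool_block: Wooden tool block 130 x 60 x 50 mm, fixed. Origin under its centre. The handle bar stands in its hole (22 mm wide, 40 mm deep) 40 mm to -x of the centre; two short hand tools, up to 120 mm high, stand 45 and 85 mm from the bar.
- squeegee: Bystander: wooden squeegee 160 mm long, 60 mm high, standing on its edge; leave alone.
- ink_tub: Bystander: white ink tub 84 mm wide, 85 mm high; leave alone.
- tape_roll: Bystander: empty tape core 60 mm wide, 24 mm high; leave alone.
- packer: Bystander: steel packing block 50 x 30 x 14 mm, which somebody else will slip under a foot afterwards; leave alone.
There are look-alikes about, which are no part of the job. There is more than one size of the handle_bar; the one meant has the size given above.

How it is judged:
By the outcome, as a careful person would: the job done as asked, in the order asked, and still so for the second after the job is handed in, while the arm keeps its last pose, push and grip.
It also fails if it takes over 72 s, if anything falls off the work surface, if the arm or the gripper's body presses on something with over 40 N, if the wrist force passes 120 N, or if a joint passes its speed limit or range.

## Robot

A 6-joint arm with a two-finger parallel gripper is mounted at the origin on the work surface. World frame = base frame: x ahead of the robot, y to its left, z up, the work surface at z = 0. Lengths are in m, angles in rad, forces in N, time in s.
With the tool pointing down it reaches from about 0.35 to 0.975 m from the base axis. Payload 4.9 kg.
Tool frame: the origin (TCP) lies at the centre of the arm's flange, where the gripper is bolted on; the fingertips stand 173 mm ahead of it and the grasp point (between the pads) lies 155 mm ahead of it (ctrl.finger_overhang is the distance from the TCP to the fingertips, in m); z points along the fingers, y is the direction in which the jaws open and shut (so a half turn about z gives the same grasp; the last joint's range is limited). The gripper opens to 85 mm and grips with 20 to 120 N. Pads are 22 mm wide; open, the fingers measure 114 mm over their backs; the gripper's body (76 mm by 85 mm) begins 54 mm behind the grasp point. The pads swing forward as they close: fully open they stand 13 mm farther back than shut.
Start: joints at [1.137, 0.053, 1.613, -0, 1.476, -0.119], TCP at [0.194, 0.594, 0.405] pointing down, gripper open.
Joint ranges: [-3.01, 3.01], [-1.01, 2.22], [0.06, 2.58], [-1.02, 4.17], [0.09, 2.62], [-3.14, 3.14]. Speed limits (rad/s): [2.57, 2.57, 3.14, 3.14, 3.14, 3.14].

## Interface

Orientations are given as a rotation vector (axis times angle).
In Python, from station import ctrl, eyes, spotter gives the robot as it stands.
- The arm moves only by the shell command python3 -m crank 'ROWS' [FORCE]. ROWS is JSON, a list of rows, each a list of 7 numbers: the turn, a rotation vector about the tool's x, y, z in rad, then the shift along the tool's x, y, z in mm, then the closure, from -1 (fully open) to 1 (shut). A call has 1 to 8 rows; each row shifts and turns the pose as measured when the row begins, along the tool's axes as they then stand; what a row does not reach is not made up. A row lasts 1/12 s, in which the tool goes at most 41.7 mm and 7.16 degrees, less where a joint would pass 70% of its speed; a pose out of reach is approached as far as the arm can. A call is refused whole if a number of a shift passes 41.7 or a number of a turn 0.125, either way. A call with a gripper value outside its range is refused whole. The fingers move at their own pace and stop on an object; FORCE is the grip in N (left out, the last holds). Time passes only in rows, so rows that do not move let the fingers close. It gives the time, the measured TCP pose, the force and the opening at its end, in the units of the state.
- ctrl.get_obs(): the state, without advancing time (a new reading comes with each control period).
- eyes.get_image(name): name is "scene" or "top"; returns a dict with "image" (400x640x3 uint8, red, green, blue), "vertical_fov" (degrees; the focal length in pixels is half the picture's height over the tangent of half this angle, whatever the lens; pixels are square), "cx", "cy" (the principal point, pixels), "rvec" (rotation vector, rad) and "tvec" (3), from world to camera coordinates, as OpenCV has them. Camera axes: x right, y down, z forward; pixel columns grow to the right and rows downward; lengths in m; the calibration is good to about 2 mm. A picture is of the moment at which its call begins. There is no depth.
- ctrl.finish_job(): hands the job in, once; it reports no verdict.
Trained networks look in a picture, given as the dict that the camera call returned (one of the last four; its "shot" number tells which), for a name from the list of things; names that differ only in an ending like _2 or _b are one class to them, and where a whole thing is asked for, a point or a joint stands for the part that bears it (a point fixed in the world has none). Each returns a list of dicts, best first, with "confidence" (0 to 1); they miss things now and then, are a little off and sometimes report something else, mostly with a low value. They report only what shows in the picture. A call takes as long as a camera call. They do not tell look-alikes from the thing itself.
- spotter.look_for(query, picture): "centre" ([x, y, z] in m, in world coordinates, good to about 4 mm: the middle of the surface that is visible of it).
- spotter.outline_of(query, picture): "region" (400x640 bool, what is visible of it).
- spotter.mark_of(query, picture): "centre" ([x, y, z] in m, in world coordinates, good to about 4 mm: a listed point, or the origin of a listed thing).
The state is a dict: "t": time; "q": joint angles; "dq": joint speeds; "effort": joint torques, N m; "tool_pos": TCP position; "tool_rot": TCP orientation; "contact_force": force on the tool from outside, world axes, zero at the start; "wrist_torque": the same for the moment, N m; "opening": finger opening in m.
Only numpy, scipy, OpenCV 4.12 (cv2) and the standard library are available. Lean on these libraries where they do the work, as an engineer would, in place of code of your own. Each camera call takes 0.05 s, during which the arm holds its last target.

## Working session

There is one attempt and no reset: what is moved stays moved. The work goes in short steps, Python scripts to look and compute and a shell command to move; the robot and the scene stay as the last step left them, time stands still between calls to the robot, and variables do not carry over. Pictures are saved under pics/ and viewed, and the job is handed in when it is done.

```bash
ls; mkdir -p pics
python3 - <<'E'
from station import ctrl, eyes, spotter
import cv2
print(ctrl.get_obs())
for n in ("scene","top"):
    p=eyes.get_image(n)
    cv2.imwrite(f"pics/{n}0.png",p["image"][:,:,::-1])
    print(n,{k:v for k,v in p.items() if k!="image"})
    for q in ["bed","lift_pad","foot_a","jack","saddle","socket_mouth","lever_pivot","handle_bar","bar_top","tool_block","squeegee","ink_tub","tape_roll","packer"]:
        print(q,[(r["centre"],r["confidence"]) for r in spotter.mark_of(q,p)][:4])
E
```

```text
pics
{'t': 0.0, 'q': array([ 1.13703104e+00,  5.33474076e-02,  1.61431178e+00, -1.99061872e-05,
        1.47601748e+00, -1.18987296e-01]), 'dq': array([ 2.05946584e-05,  1.39403066e-03, -7.68250252e-05, -2.36937944e-04,
        1.71038424e-03, -6.63989635e-04]), 'effort': array([ 1.46449594e-03, -3.93670249e+01, -3.70186293e+01,  7.36181300e-05,
        6.58624631e-03,  1.47062991e-05]), 'tool_pos': array([0.19338021, 0.59403958, 0.40345789]), 'tool_rot': array([-0.49232392, -3.10221834,  0.00315728]), 'contact_force': array([-0.57892331, -0.28138561, -0.90188104]), 'wrist_torque': array([-0.01170867, -0.01444944,  0.03949194]), 'opening': 0.08582779359933301}
scene {'vertical_fov': 56.53221618860105, 'cx': 321.493593305037, 'cy': 205.28351473432815, 'rvec': array([ 2.35887768,  1.1395491 , -0.34413719]), 'tvec': array([-0.38701211, -0.27623132,  1.18848529]), 'shot': 1}
bed []
lift_pad [([0.5239, -0.0797, 0.1197], 0.6)]
foot_a [([0.6746, -0.1491, 0.0001], 0.66)]
jack [([0.4872, 0.1017, -0.0021], 0.59)]
saddle [([0.4833, 0.0507, 0.1066], 0.55)]
socket_mouth [([0.499, 0.1482, 0.1025],
[... 895 characters left out ...]
([0.4903, 0.1069, -0.0006], 0.42)]
foot_a []
jack [([0.4929, 0.1069, -0.0006], 0.93), ([0.4902, 0.1461, 0.0391], 0.22)]
saddle [([0.4831, 0.0466, 0.1048], 0.7)]
socket_mouth [([0.3502, 0.2618, 0.0007], 0.54), ([0.4965, 0.1451, 0.0993], 0.44)]
lever_pivot [([0.4909, 0.145, 0.0394], 0.56)]
handle_bar [([0.5968, 0.4674, -0.0022], 0.79), ([0.5167, 0.4651, 0.0025], 0.63)]
bar_top [([0.6003, 0.4684, 0.2751], 0.83), ([0.513, 0.4674, 0.2745], 0.56), ([0.4726, 0.3831, 0.1977], 0.52)]
tool_block [([0.5126, 0.3691, -0.0033], 0.93)]
squeegee [([0.7793, 0.0651, 0.0029], 0.62)]
ink_tub [([0.6953, 0.3042, 0.0007], 0.85)]
tape_roll [([0.3512, 0.265, 0.0014], 0.52)]
packer [([0.7024, 0.2153, -0.0001], 0.56)]
```

View pics/scene0.png

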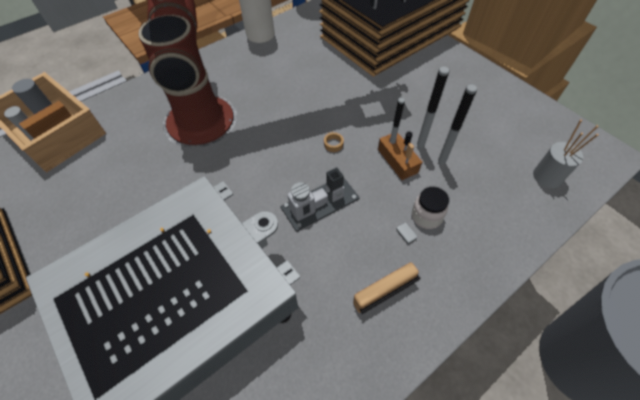

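View pics/top0.png

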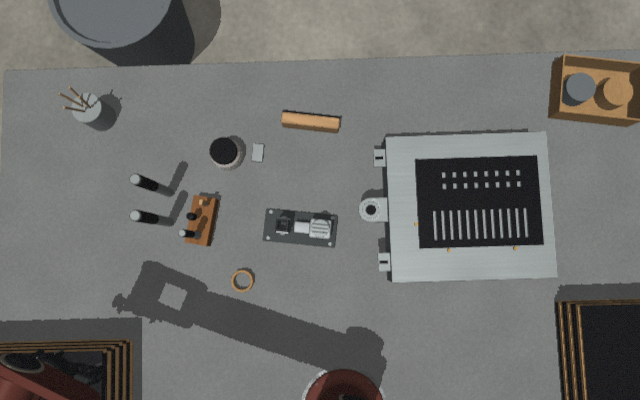

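```bash
cat > h.py <<'E'
import numpy as np, cv2
from scipy.spatial.transform import Rotation as R
from station import ctrl, eyes, spotter
def cam(p):
    H=p["image"].shape[0]; f=H/2/np.tan(np.radians(p["vertical_fov"]/2))
    K=np.array([[f,0,p["cx"]],[0,f,p["cy"]],[0,0,1]])
    return K,R.from_rotvec(p["rvec"]).as_matrix(),np.array(p["tvec"])
def proj(p,X):
    K,Rm,t=cam(p); c=(np.atleast_2d(X)@Rm.T+t)@K.T
    return c[:,:2]/c[:,2:]
def onz(p,uv,z):
    K,Rm,t=cam(p); o=-Rm.T@t; d=Rm.T@np.linalg.solve(K,np.array([uv[0],uv[1],1.0]))
    return o+d*(z-o[2])/d[2]
def crop(p,c,w,h,s,name):
    x0,y0=int(c[0]-w/2),int(c[1]-h/2); x0=max(x0,0);y0=max(y0,0)
    im=p["image"][y0:y0+h,x0:x0+w,::-1]
    cv2.imwrite(name,cv2.resize(im,None,fx=s,fy=s,interpolation=cv2.INTER_CUBIC)); print(name,"origin",x0,y0,"scale",s)
def grasp():
    o=ctrl.get_obs(); M=R.from_rotvec(o["tool_rot"]).as_matrix()
    return o,M,o["tool_pos"]+M[:,2]*0.155
E
python3 - <<'E'
from h import *
s=eyes.get_image("scene"); t=eyes.get_image("top")
crop(s,(420,120),160,120,5,"pics/tb_s.png")
crop(t,(180,205),140,100,5,"pics/tb_t.png")
crop(t,(330,220),160,110,5,"pics/jk_t.png")
crop(s,(290,215),160,120,5,"pics/jk_s.png")
E
```

```text
pics/tb_s.png origin 340 60 scale 5
pics/tb_t.png origin 110 155 scale 5
pics/jk_t.png origin 250 165 scale 5
pics/jk_s.png origin 210 155 scale 5
```

View pics/tb_s.png

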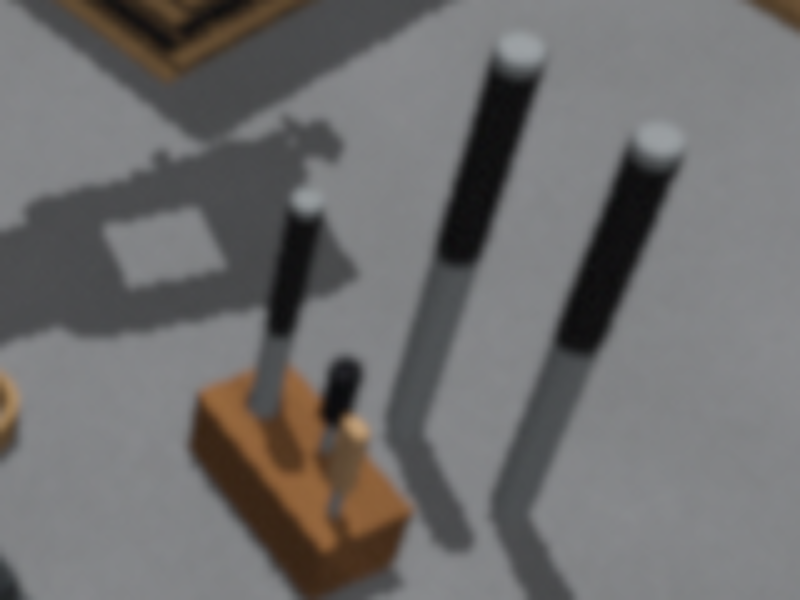

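View pics/tb_t.png

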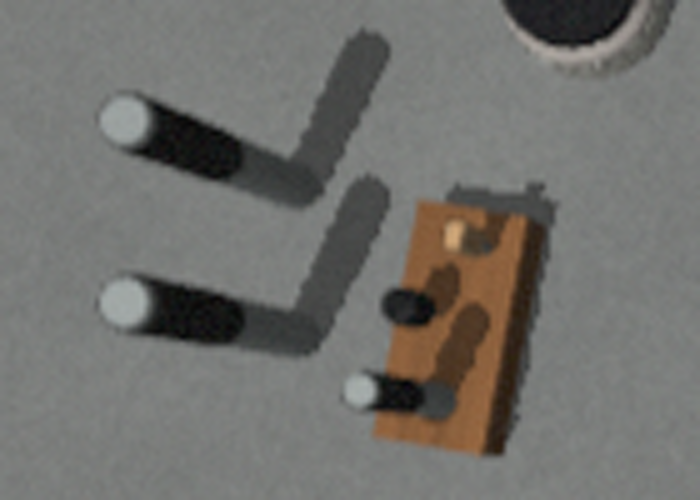

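View pics/jk_t.png

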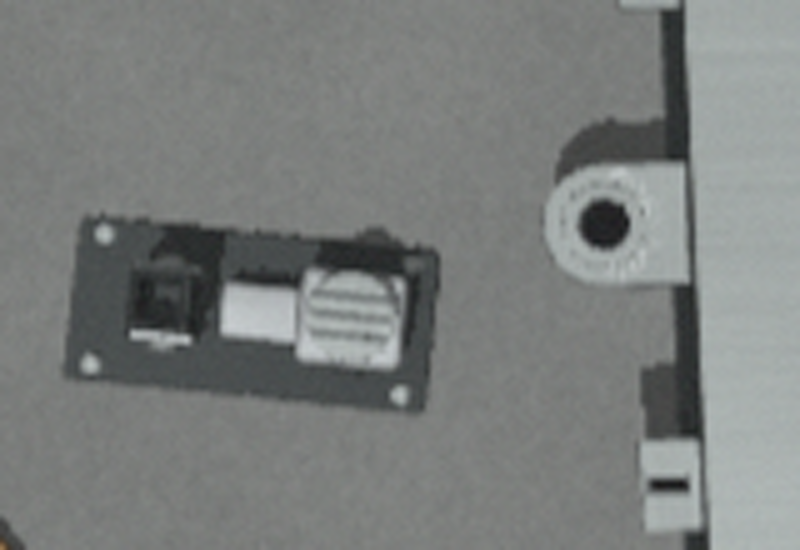

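View pics/jk_s.png

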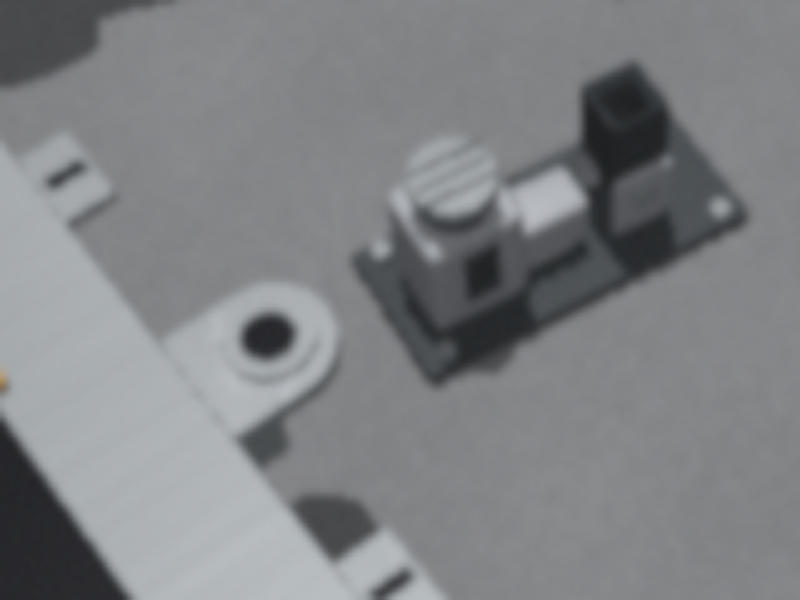

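Run:
```python
from h import *
s=eyes.get_image("scene"); t=eyes.get_image("top")
T=lambda x,y,ox,oy:(x/5+ox-0.4,y/5+oy-0.4)
np.set_printoptions(precision=4,suppress=True)
print("bar top",onz(t,T(362,390,110,155),.2),onz(s,T(307,200,340,60),.2))
print("bar at block top",onz(t,T(437,400,110,155),.05),onz(s,T(265,408,340,60),.05))
print("lug",onz(t,T(604,224,250,165),.142),onz(s,T(268,335,210,155),.142))
c=np.array([onz(t,T(*a,250,165),.01) for a in [(83,215),(440,250),(420,412),(65,378)]]);print("base",c,c.mean(0))
d=(c[1]+c[2]-c[0]-c[3])/2;print(np.linalg.norm(d),"jack yaw",np.degrees(np.arctan2(d[1],d[0])))
e=(c[0]-c[3]+c[1]-c[2])/2;print(np.linalg.norm(e),np.degrees(np.arctan2(e[1],e[0]))-90)
print("saddle",onz(s,T(452,178,210,155),.106),"mouth",onz(s,T(625,98,210,155),.102),onz(t,T(163,300,250,165),.102))
# tool block top corners top view
c=np.array([onz(t,T(*a,110,155),.05) for a in [(375,437),(483,455),(530,222),(418,202)]]);print("block",c,c.mean(0))
d=(c[2]+c[3]-c[0]-c[1])/2;print(np.linalg.norm(d),np.degrees(np.arctan2(d[1],d[0])))
# bed plate: detect bright plate outline
r=spotter.outline_of("bed",t); print(len(r),[x["confidence"] for x in r])
g=cv2.cvtColor(t["image"],cv2.COLOR_RGB2GRAY)
pts=[]
for y in list(range(150,195,3))+list(range(228,245,3)):
    row=g[y,378:402].astype(float); 
    i=np.where((row[:-1]<150)&(row[1:]>=150))[0]
    if len(i): pts.append((378+i[-1]+(150-row[i[-1]])/(row[i[-1]+1]-row[i[-1]]),y))
w=np.array([onz(t,p,.162) for p in pts]);print(np.array(pts).round(1).tolist())
f=np.polyfit(w[:,0],w[:,1],1);print("edge y=ax+b",f,"edge deg",np.degrees(np.arctan(f[0])))
print(R.from_rotvec(ctrl.get_obs()["tool_rot"]).as_matrix())
crop(t,(390,210),60,200,3,"pics/edge.png")
```

```text
bar top [0.4759 0.3764 0.2   ] [0.4766 0.3754 0.2   ]
bar at block top [0.4761 0.3771 0.05  ] [0.4803 0.3736 0.05  ]
lug [ 0.5227 -0.0795  0.142 ] [ 0.5226 -0.0806  0.142 ]
base [[ 0.5466  0.1947  0.01  ]
 [ 0.5215 -0.0018  0.01  ]
 [ 0.433   0.0121  0.01  ]
 [ 0.4571  0.2063  0.01  ]] [0.4896 0.1028 0.01  ]
0.19686581251902807 jack yaw -97.18467820638931
0.08989693901132123 -98.13142667290471
saddle [0.4845 0.0458 0.106 ] mouth [0.4974 0.1444 0.102 ] [0.4934 0.1445 0.102 ]
block [[0.4573 0.4105 0.05  ]
 [0.4461 0.3526 0.05  ]
 [0.5704 0.3264 0.05  ]
 [0.583  0.3869 0.05  ]] [0.5142 0.3691 0.05  ]
0.12747112669918512 -11.2592120848862
1 [0.92]
[[386.0, 150.0], [386.4, 153.0], [386.7, 156.0], [386.8, 159.0], [386.9, 162.0], [386.9, 165.0], [387.0, 168.0], [387.0, 171.0], [387.1, 174.0], [387.7, 177.0], [387.8, 180.0], [387.9, 183.0], [387.9, 186.0], [388.0, 189.0], [388.3, 192.0], [389.8, 228.0], [389.9, 231.0], [389.9, 234.0], [389.9, 237.0], [390.2, 240.0], [390.6, 243.0]]
edge y=ax+b [ 0.001  -0.1234] edge deg 0.06001838759270132
[[-0.9509  0.3096  0.    ]
 [ 0.3096  0.9509 -0.    ]
 [-0.     -0.     -1.    ]]
pics/edge.png origin 360 110 scale 3
```

```bash
cat >> h.py <<'E'
np.set_printoptions(precision=4,suppress=True)
def need(target,yaw=None,z=None):
    """displacement of grasp point to target, mm in tool axes; yaw: wanted direction of tool y (deg, mod 180)"""
    o,M,g=grasp(); d=M.T@(np.array(target)-g)*1000
    print("t",round(o["t"],2),"grasp",g,"tcp",o["tool_pos"],"need mm",d.round(1),"open",round(o["opening"],4),"F",o["contact_force"].round(1))
    cur=np.degrees(np.arctan2(M[1,1],M[0,1])); print("tool y at",round(cur,2),"tilt",np.degrees(np.arccos(-M[2,2])).round(2))
    if yaw is not None:
        e=(yaw-cur+90)%180-90; print("turn about tool z (rad)",round(-np.radians(e),4))
    else: e=0
    # levelling turn about tool x,y
    zt=M.T@np.array([0,0,-1.]); v=np.cross([0,0,1],zt); print("level turn",v.round(4))
E
python3 -c "
from h import *
need([.4955,.1445,.25],-7.5)"
```

```text
t 1.75 grasp [0.1935 0.5943 0.2497] tcp [0.1935 0.5943 0.4047] need mm [-426.4 -334.2   -0.3] open 0.0855 F [-0.2 -0.2  0.2]
tool y at 71.96 tilt 0.0
turn about tool z (rad) 1.3869
level turn [-0.  0.  0.]
```

```bash
python3 -m crank '[[0,0,0,-30,-24,0,-1],[0,0,0,-30,-24,0,-1],[0,0,0,-30,-24,0,-1],[0,0,0,-30,-24,0,-1],[0,0,0,-30,-24,0,-1],[0,0,0,-30,-24,0,-1],[0,0,0,-30,-24,0,-1],[0,0,0,-30,-24,0,-1]]' 40
python3 -c "
from h import *
need([.4955,.1445,.25],-7.5)"
```

```text
t: 2.42
tool_pos: [0.3648, 0.3329, 0.4041]
tool_rot: [0.47, 3.106, 0.005]
contact_force: [0.0, 1.0, 0.5]
opening: 0.0855
t 2.42 grasp [0.3649 0.3334 0.2491] tcp [0.3648 0.3329 0.4041] need mm [-180.6 -141.8   -1.4] open 0.0855 F [0.  1.  0.5]
tool y at 72.8 tilt 0.18
turn about tool z (rad) 1.4014
level turn [ 0.0032 -0.0001  0.    ]
```

```bash
python3 -m crank '[[0,0,0,-30,-24,0,-1],[0,0,0,-30,-24,0,-1],[0,0,0,-30,-24,0,-1],[0,0,0,-30,-24,0,-1],[0,0,0.12,-25,-20,0,-1],[0,0,0.12,-20,-12,0,-1],[0,0,0.12,0,0,0,-1],[0,0,0.12,0,0,0,-1]]'
python3 -m crank '[[0,0,0.12,0,0,0,-1],[0,0,0.12,0,0,0,-1],[0,0,0.12,0,0,0,-1],[0,0,0.12,0,0,0,-1],[0,0,0.12,0,0,0,-1],[0,0,0.12,0,0,0,-1],[0,0,0.12,0,0,0,-1],[0,0,0.08,0,0,0,-1]]'
python3 - <<'E'
from h import *
need([.4955,.1445,.25],-7.5)
E
```

```text
t: 3.08
tool_pos: [0.4889, 0.1433, 0.406]
tool_rot: [1.223, 2.887, 0.009]
contact_force: [-0.5, 0.3, -0.2]
opening: 0.0852
t: 3.75
tool_pos: [0.4897, 0.1411, 0.4067]
tool_rot: [2.418, 2.0, 0.014]
contact_force: [0.5, -0.2, 0.1]
opening: 0.0852
t 3.75 grasp [0.4911 0.1415 0.2517] tcp [0.4897 0.1411 0.4067] need mm [3.7 3.7 1.8] open 0.0852 F [ 0.5 -0.2  0.1]
tool y at -10.8 tilt 0.55
turn about tool z (rad) -0.0576
level turn [ 0.0084 -0.0046  0.    ]
```

```bash
python3 -m crank '[[0.008,-0.005,-0.05,4,4,25,-1],[0,0,0,0,0,35,-1],[0,0,0,0,0,35,-1],[0,0,0,0,0,20,-1],[0,0,0,0,0,0,-1]]'
python3 - <<'E'
from h import *
need([.4957,.1455,.085],-7.5)
s=eyes.get_image("scene")
crop(s,(320,190),120,100,6,"pics/g1s.png")
t=eyes.get_image("top")
crop(t,(300,220),120,100,6,"pics/g1t.png")
E
```

```text
t: 4.17
tool_pos: [0.4966, 0.1446, 0.293]
tool_rot: [2.366, 2.057, 0.014]
contact_force: [-1.3, -0.7, -1.0]
opening: 0.085
t 4.17 grasp [0.4984 0.1447 0.138 ] tcp [0.4966 0.1446 0.293 ] need mm [ 0.2 -3.4 53. ] open 0.085 F [-1.3 -0.7 -1. ]
tool y at -7.99 tilt 0.66
turn about tool z (rad) -0.0086
level turn [ 0.0113 -0.0023  0.    ]
pics/g1s.png origin 260 140 scale 6
pics/g1t.png origin 240 170 scale 6
```

View pics/g1s.png

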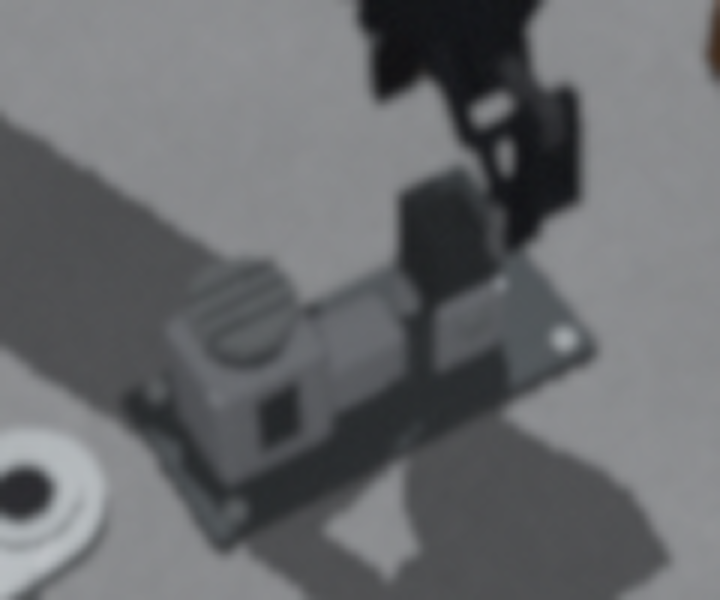

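View pics/g1t.png

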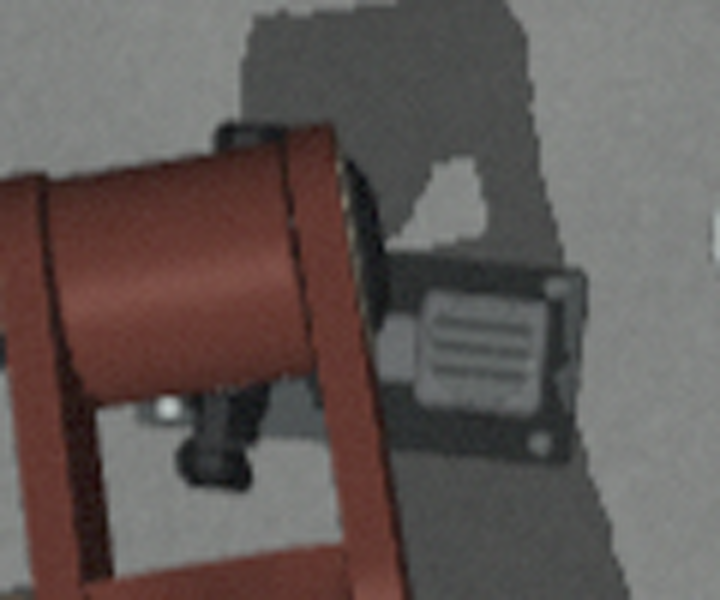

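```bash
python3 -m crank '[[0.011,-0.002,-0.008,0,-3,20,-1],[0,0,0,0,0,20,-1],[0,0,0,0,0,13,-1],[0,0,0,0,0,0,-1]]'
python3 - <<'E'
from h import *
need([.4957,.1455,.085],-7.5)
E
```

```text
t: 4.6
tool_pos: [0.5, 0.1461, 0.2532]
tool_rot: [2.352, 2.063, 0.031]
contact_force: [-0.4, -0.6, -0.7]
opening: 0.0851
t 4.6 grasp [0.5036 0.1466 0.0982] tcp [0.5    0.1461 0.2532] need mm [-2.2 -8.  13. ] open 0.0851 F [-0.4 -0.6 -0.7]
tool y at -7.51 tilt 1.37
turn about tool z (rad) -0.0002
level turn [ 0.0229 -0.0066  0.    ]
```

```bash
python3 -m crank '[[0.02,-0.006,0,0,-8,0,-1],[0,0,0,0,0,0,-1],[0,0,0,0,0,0,-1]]'
python3 - <<'E'
from h import *
need([.4957,.1455,.085],-7.5)
E
```

```text
t: 4.85
tool_pos: [0.4931, 0.1475, 0.2575]
tool_rot: [2.359, 2.069, 0.009]
contact_force: [1.8, -0.8, -0.0]
opening: 0.0853
t 4.85 grasp [0.4942 0.1476 0.1025] tcp [0.4931 0.1475 0.2575] need mm [-1.9  1.7 17.6] open 0.0853 F [ 1.8 -0.8 -0. ]
tool y at -7.51 tilt 0.4
turn about tool z (rad) -0.0002
level turn [ 0.0068 -0.0017  0.    ]
```

```bash
python3 -m crank '[[0.007,-0.002,0,-2,1,9,-1],[0,0,0,0,0,8,-1],[0,0,0,0,0,0,-1]]'
python3 - <<'E'
from h import *
need([.4957,.1455,.085],-7.5)
E
```

```text
t: 5.1
tool_pos: [0.495, 0.1455, 0.2427]
tool_rot: [2.359, 2.069, 0.007]
contact_force: [0.2, -0.8, -0.8]
opening: 0.0854
t 5.1 grasp [0.4959 0.1455 0.0877] tcp [0.495  0.1455 0.2427] need mm [-0.1 -0.2  2.7] open 0.0854 F [ 0.2 -0.8 -0.8]
tool y at -7.49 tilt 0.31
turn about tool z (rad) 0.0001
level turn [ 0.0053 -0.0012  0.    ]
```

```bash
python3 -m crank '[[0,0,0,0,0,2,1],[0,0,0,0,0,0,1],[0,0,0,0,0,0,1],[0,0,0,0,0,0,1],[0,0,0,0,0,0,1],[0,0,0,0,0,0,1]]' 40
python3 - <<'E'
from h import *
need([.4957,.1455,.085],-7.5)
t=eyes.get_image("top"); print(spotter.mark_of("jack",t)[0]);
E
```

```text
t: 5.6
tool_pos: [0.4948, 0.1453, 0.2397]
tool_rot: [2.362, 2.07, 0.003]
contact_force: [0.9, -0.6, -2.1]
opening: 0.0326
t 5.6 grasp [0.4952 0.1454 0.0847] tcp [0.4948 0.1453 0.2397] need mm [ 0.2  0.5 -0.3] open 0.0326 F [ 0.9 -0.6 -2.1]
tool y at -7.55 tilt 0.13
turn about tool z (rad) -0.0009
level turn [ 0.0022 -0.0008  0.    ]
{'centre': [0.4918, 0.1072, 0.0032], 'confidence': 0.79}
```

```bash
python3 -m crank '[[0,0,-0.03,-8,2,0,1],[0,0,-0.03,-12,3,0,1],[0,0,-0.03,-12,3,0,1],[0,0,-0.03,-12,3,0,1],[0,0,0,-12,3,0,1],[0,0,0,-6,2,0,1],[0,0,0,0,0,0,1],[0,0,0,0,0,0,1]]'
python3 - <<'E'
from h import *
need([.5226,.020,.085],0)
E
```

```text
t: 6.37
tool_pos: [0.5059, 0.0869, 0.2408]
tool_rot: [-2.217, -2.203, -0.021]
contact_force: [-1.0, 3.6, -0.9]
opening: 0.0326
t 6.37 grasp [0.5056 0.0901 0.0858] tcp [0.5059 0.0869 0.2408] need mm [-70.   17.4  -0.6] open 0.0326 F [-1.   3.6 -0.9]
tool y at -0.37 tilt 1.2
turn about tool z (rad) -0.0064
level turn [-0.0019 -0.0208  0.    ]
```

```bash
python3 -m crank '[[0,-0.015,-0.003,-8,3,0,1],[0,0,0,-11,3,0,1],[0,0,0,-11,3,0,1],[0,0,0,-11,3,0,1],[0,0,0,-8,2,0,1],[0,0,0,-6,1,0,1],[0,0,0,0,0,0,1],[0,0,0,0,0,0,1]]'
python3 - <<'E'
from h import *
need([.5226,.020,.085],0)
E
```

```text
t: 7.03
tool_pos: [0.5208, 0.0351, 0.2407]
tool_rot: [-2.209, -2.209, -0.02]
contact_force: [-1.5, 3.5, -0.4]
opening: 0.0325
t 7.03 grasp [0.5203 0.0385 0.0858] tcp [0.5208 0.0351 0.2407] need mm [-18.5   2.3   0.4] open 0.0325 F [-1.5  3.5 -0.4]
tool y at 0.0 tilt 1.24
turn about tool z (rad) 0.0001
level turn [-0.0032 -0.0214  0.    ]
```

Run:
```python
from h import *
s=eyes.get_image("scene");t=eyes.get_image("top")
crop(s,(280,215),120,100,6,"pics/m1s.png"); crop(t,(355,215),120,100,6,"pics/m1t.png")
for p in (s,t):
    for q in ("saddle","lift_pad","jack"): print(q,[(r["centre"],r["confidence"]) for r in spotter.mark_of(q,p)][:2])
```

```text
pics/m1s.png origin 220 165 scale 6
pics/m1t.png origin 295 165 scale 6
saddle [([0.52, -0.0569, 0.1065], 0.38)]
lift_pad [([0.5213, -0.0774, 0.1172], 0.82)]
jack [([0.5183, -0.0024, -0.0016], 0.58)]
saddle [([0.5243, -0.0628, 0.1094], 0.51)]
lift_pad [([0.526, -0.0787, 0.1174], 0.64)]
jack [([0.5222, 0.0006, 0.0005], 0.75)]
```

View pics/m1s.png

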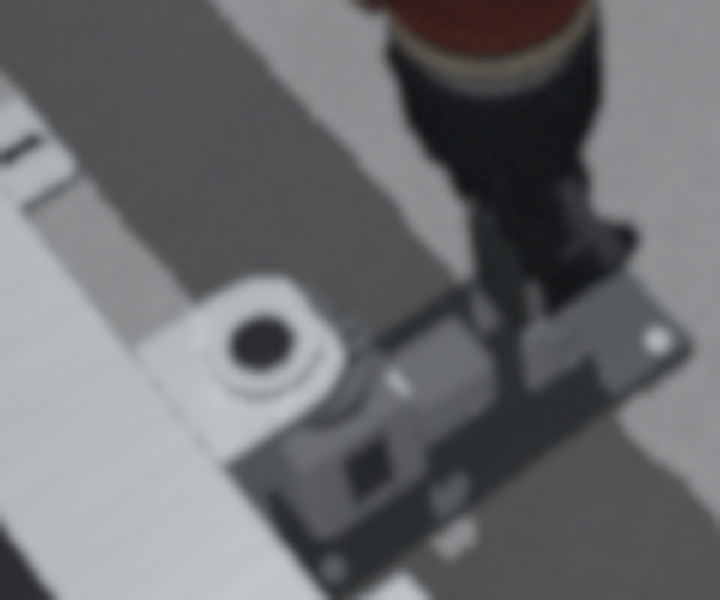

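View pics/m1t.png

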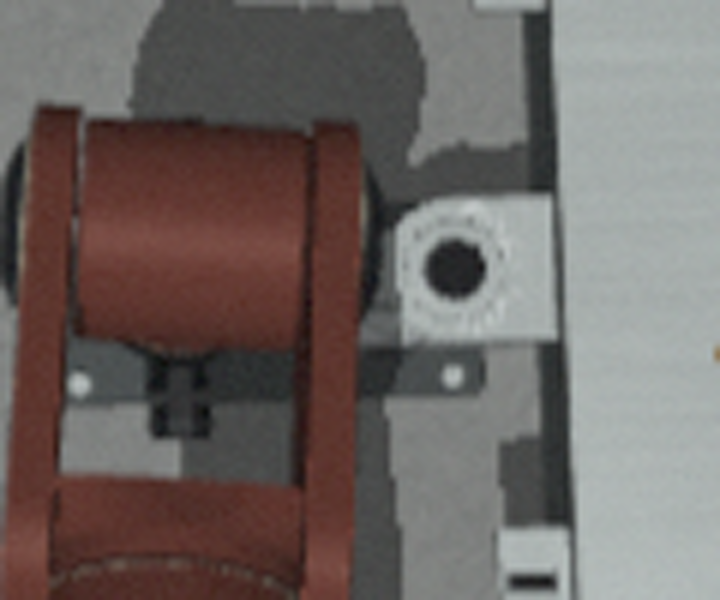

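Run:
```python
from h import *
t=eyes.get_image("top");s=eyes.get_image("scene")
T=lambda x,y,ox,oy:(x/6+ox-0.42,y/6+oy-0.42)
a=onz(t,T(484,393,295,165),.01);b=onz(t,T(62,405,295,165),.01);print("nose corner",a,"edge pt rear",b,"-> saddle",a[0]+.045,a[1]+.045)
c=onz(s,T(692,348,220,165),.01);d=onz(s,T(640,270,220,165),.01);print("rear +x corner",c,"saddle",c[0]-.045,c[1]-.155,"rear other",d)
print(np.degrees(np.arctan2(a[1]-b[1],a[0]-b[0])))
need([.5226,.020,.085],0)
```

```text
nose corner [ 0.476  -0.1035  0.01  ] edge pt rear [0.476  0.0895 0.01  ] -> saddle 0.5209634041794776 -0.05847317065948583
rear +x corner [0.5669 0.0907 0.01  ] saddle 0.5218971857019828 -0.06429029122042207 rear other [0.5218 0.0979 0.01  ]
-90.02163939810922
t 7.53 grasp [0.5202 0.0385 0.0858] tcp [0.5207 0.0352 0.2408] need mm [-18.5   2.4   0.4] open 0.0326 F [-0.6  0.8 -0.8]
tool y at 0.02 tilt 1.22
turn about tool z (rad) 0.0004
level turn [-0.0032 -0.021   0.    ]
```

```bash
python3 -m crank '[[0,0,0,-7,1,0,1],[0,0,0,-7,1,0,1],[0,0,0,-5,0,0,1],[0,0,0,0,0,0,1]]'
python3 - <<'E'
from h import *
need([.5220,.020,.085],0)
E
```

```text
t: 7.87
tool_pos: [0.5232, 0.0182, 0.242]
tool_rot: [-2.204, -2.207, -0.031]
contact_force: [0.5, -2.2, -3.8]
opening: 0.0324
t 7.87 grasp [0.5229 0.0229 0.087 ] tcp [0.5232 0.0182 0.242 ] need mm [-2.9 -0.9  1.9] open 0.0324 F [ 0.5 -2.2 -3.8]
tool y at 0.07 tilt 1.72
turn about tool z (rad) 0.0012
level turn [-0.0021 -0.03    0.    ]
```

```bash
python3 -m crank '[[0,-0.01,0,-4,-1,1,1],[0,0,0,0,0,0,1],[0,0,0,0,0,0,1]]'
python3 - <<'E'
from h import *
need([.5220,.020,.085],0)
E
```

```text
t: 8.12
tool_pos: [0.5223, 0.0144, 0.2405]
tool_rot: [-2.209, -2.212, -0.022]
contact_force: [1.3, 2.9, -1.2]
opening: 0.0328
t 8.12 grasp [0.5221 0.0177 0.0856] tcp [0.5223 0.0144 0.2405] need mm [ 2.3 -0.1  0.6] open 0.0328 F [ 1.3  2.9 -1.2]
tool y at 0.07 tilt 1.2
turn about tool z (rad) 0.0013
level turn [-0.0012 -0.0208  0.    ]
```

```bash
python3 -m crank '[[0,0,0,0,0,0,-1],[0,0,0,0,0,0,-1],[0,0,0,0,0,0,-1],[0,0,0,0,0,0,-1],[0,0,0,0,0,-30,-1],[0,0,0,0,0,-35,-1],[0,0,0,0,0,-40,-1],[0,0,0,20,0,-40,-1]]'
python3 - <<'E'
from h import *
s=eyes.get_image("scene");t=eyes.get_image("top")
crop(s,(280,215),120,100,6,"pics/m2s.png"); crop(t,(355,215),120,100,6,"pics/m2t.png")
for p in (s,t):
    for q in ("saddle","lift_pad","jack","socket_mouth"): print(q,[(r["centre"],r["confidence"]) for r in spotter.mark_of(q,p)][:2])
E
```

```text
t: 8.78
tool_pos: [0.5201, 0.0292, 0.3778]
tool_rot: [-2.2, -2.194, 0.003]
contact_force: [1.1, 0.2, -0.9]
opening: 0.0854
pics/m2s.png origin 220 165 scale 6
pics/m2t.png origin 295 165 scale 6
saddle [([0.5145, 0.3698, 0.004], 0.73), ([0.7781, 0.0673, -0.0019], 0.61)]
lift_pad [([0.5235, -0.0761, 0.1167], 0.82)]
jack [([0.5216, -0.0263, -0.0039], 0.87)]
socket_mouth [([0.5254, 0.0217, 0.1009], 0.82)]
saddle []
lift_pad [([0.5199, -0.081, 0.1179], 0.67)]
jack [([0.5257, -0.022, -0.0005], 0.96)]
socket_mouth []
```

View pics/m2s.png

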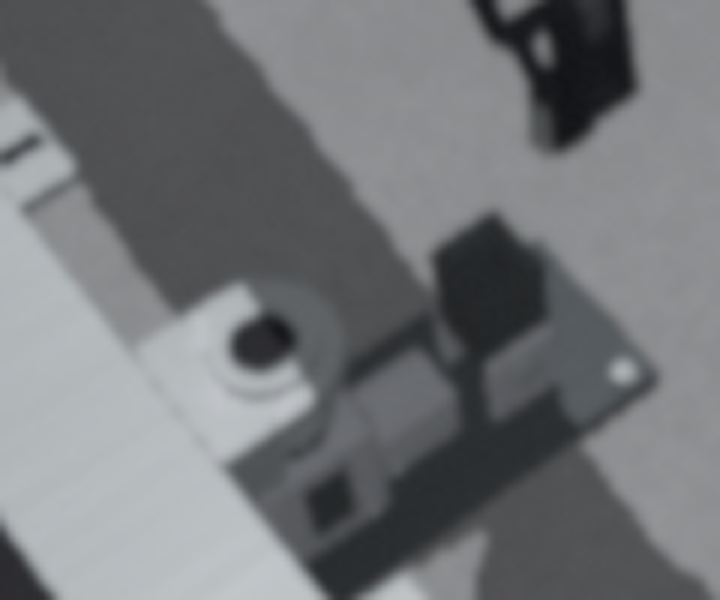

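View pics/m2t.png

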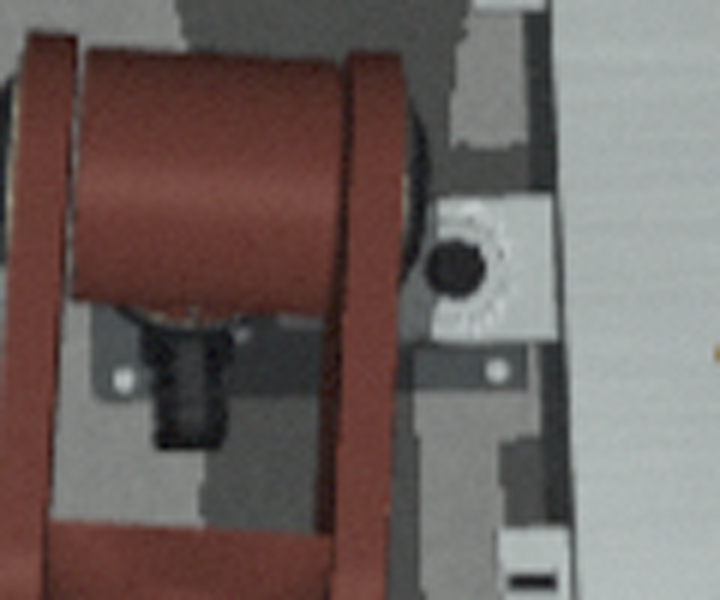

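Run:
```python
from h import *
t=eyes.get_image("top");s=eyes.get_image("scene")
T=lambda x,y,ox,oy:(x/6+ox-0.42,y/6+oy-0.42)
a=onz(t,T(527,388,295,165),.01);b=onz(t,T(92,400,295,165),.01);print("nose",a,"rear",b,"mid",(a+b)/2)
m=(a+b)/2; print("saddle",m[0]+.045,m[1]-.055, "socket y",m[1]+.045)
c=onz(s,T(658,378,220,165),.01);print(c,"saddle",c[0]-.045,c[1]-.155)
# check via known features: compare with initial measure bias: predict pixels
for y0 in (-.078,-.080,-.082):
    X=np.array([[.5225-.045,y0-.045,.01],[.5225-.045,y0+.155,.01]]); print(y0,(proj(t,X)-[295,165]+.42)*6)
    X=np.array([[.5225+.045,y0+.155,.01],[.5225,y0+.1,.102]]); print(y0,(proj(s,X)-[220,165]+.42)*6)
need([.476,.3765,.3],78.7)
```

```text
nose [ 0.4777 -0.1232  0.01  ] rear [0.4779 0.0757 0.01  ] mid [ 0.4778 -0.0237  0.01  ]
saddle 0.5228025123538773 -0.07872963191064097 socket y 0.021270368089359032
[0.5692 0.0699 0.01  ] saddle 0.5242356939597538 -0.08511994668235823
-0.078 [[526.642  388.4025]
 [ 89.2128 401.0127]]
-0.078 [[668.317  366.2079]
 [491.7691 251.7128]]
-0.08 [[531.0243 388.2762]
 [ 93.5792 400.8869]]
-0.08 [[664.7147 368.7393]
 [487.728  254.3793]]
-0.082 [[535.4068 388.1498]
 [ 97.9457 400.761 ]]
-0.082 [[661.1075 371.2742]
 [483.6811 257.0497]]
t 9.38 grasp [0.5162 0.0342 0.2206] tcp [0.5202 0.0305 0.3755] need mm [344.1 -42.1 -70.1] open 0.0857 F [ 0.2  0.1 -1.1]
tool y at 0.01 tilt 2.03
turn about tool z (rad) -1.3733
level turn [-0.026 -0.024  0.   ]
```

```bash
python3 -m crank '[[-0.026,-0.024,0,10,-3,-30,-1],[0,0,0,35,-4,-10,-1],[0,0,0,40,-4,0,-1],[0,0,0,40,-4,0,-1],[0,0,0,40,-4,0,-1],[0,0,0,40,-4,0,-1],[0,0,0,40,-4,0,-1],[0,0,0,30,-4,0,-1]]'
python3 - <<'E'
from h import *
need([.476,.3765,.26],90)
E
```

```text
t: 10.05
tool_pos: [0.4915, 0.3096, 0.4142]
tool_rot: [2.239, 2.204, -0.004]
contact_force: [0.1, -0.1, 0.7]
opening: 0.0855
t 10.05 grasp [0.4913 0.3093 0.2592] tcp [0.4915 0.3096 0.4142] need mm [ 67.  -16.3  -0.9] open 0.0855 F [ 0.1 -0.1  0.7]
tool y at -0.89 tilt 0.15
turn about tool z (rad) 1.5552
level turn [-0.0018  0.0019  0.    ]
```

```bash
python3 -m crank '[[0,0,-0.02,25,-6,0,-1],[0,0,-0.05,25,-6,0,-1],[0,0,-0.12,10,-4,0,-1],[0,0,-0.12,0,0,0,-1],[0,0,-0.12,0,0,0,-1],[0,0,-0.12,0,0,0,-1],[0,0,-0.12,0,0,0,-1],[0,0,-0.12,0,0,0,-1]]'
python3 -m crank '[[0,0,-0.12,0,0,0,-1],[0,0,-0.12,0,0,0,-1],[0,0,-0.12,0,0,0,-1],[0,0,-0.12,0,0,0,-1],[0,0,-0.12,0,0,0,-1],[0,0,-0.12,0,0,0,-1],[0,0,-0.08,0,0,0,-1],[0,0,0,0,0,0,-1]]'
python3 - <<'E'
from h import *
need([.476,.3765,.26],90)
E
```

```text
t: 10.72
tool_pos: [0.4715, 0.3805, 0.4088]
tool_rot: [-1.165, -2.91, 0.011]
contact_force: [0.1, -0.1, 0.9]
opening: 0.0854
t: 11.38
tool_pos: [0.472, 0.38, 0.4037]
tool_rot: [0.117, -3.123, 0.012]
contact_force: [-0.7, 0.2, 1.0]
opening: 0.0852
t 11.38 grasp [0.4695 0.3788 0.2487] tcp [0.472  0.38   0.4037] need mm [ -6.1  -2.8 -11.4] open 0.0852 F [-0.7  0.2  1. ]
tool y at 94.3 tilt 1.02
turn about tool z (rad) 0.0751
level turn [-0.0068 -0.0164  0.    ]
```

```bash
python3 -m crank '[[-0.007,-0.016,0.07,-6,-3,0,-1],[0,0,0,0,0,0,-1]]'
python3 - <<'E'
from h import *
need([.4763,.3762,.165],90)
s=eyes.get_image("scene");t=eyes.get_image("top")
crop(s,(405,120),120,100,6,"pics/b1s.png")
E
```

```text
t: 11.55
tool_pos: [0.4783, 0.3774, 0.4026]
tool_rot: [-0.002, -3.14, 0.002]
contact_force: [-0.9, -0.6, 0.6]
opening: 0.0858
t 11.55 grasp [0.4781 0.3773 0.2476] tcp [0.4783 0.3774 0.4026] need mm [ 1.7 -1.  82.6] open 0.0858 F [-0.9 -0.6  0.6]
tool y at 89.93 tilt 0.09
turn about tool z (rad) -0.0012
level turn [-0.001  -0.0011  0.    ]
pics/b1s.png origin 345 70 scale 6
```

View pics/b1s.png

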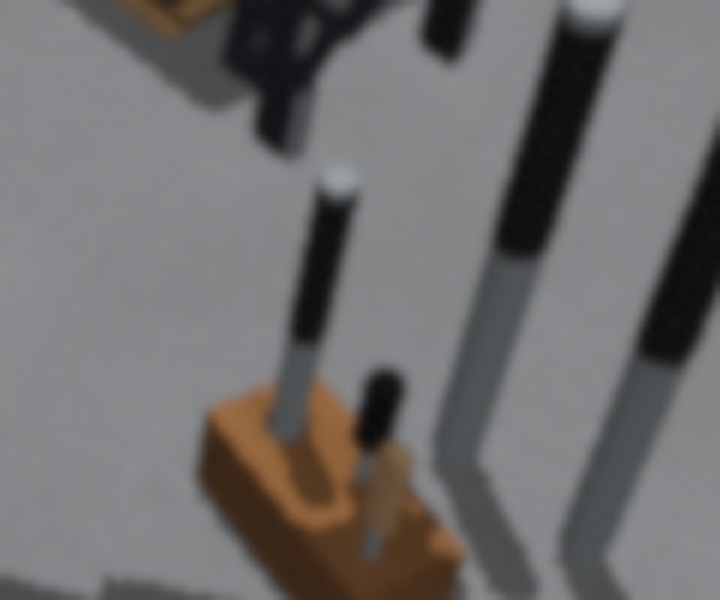

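```bash
python3 -m crank '[[0,0,0,2,-1,20,-1],[0,0,0,0,0,25,-1],[0,0,0,0,0,25,-1],[0,0,0,0,0,10,-1],[0,0,0,0,0,0,-1],[0,0,0,0,0,0,-1]]'
python3 - <<'E'
from h import *
need([.4763,.3762,.165],90)
E
```

```text
t: 12.15
tool_pos: [0.4753, 0.3775, 0.3225]
tool_rot: [0.007, -3.141, -0.002]
contact_force: [-0.5, 1.8, 0.4]
opening: 0.0854
t 12.15 grasp [0.4752 0.3777 0.1675] tcp [0.4753 0.3775 0.3225] need mm [-1.1 -1.5  2.5] open 0.0854 F [-0.5  1.8  0.4]
tool y at 90.26 tilt 0.08
turn about tool z (rad) 0.0046
level turn [ 0.0011 -0.0008  0.    ]
```

```bash
python3 -m crank '[[0,0,0,-1,-1.5,2,0.3],[0,0,0,0,0,0,0.4],[0,0,0,0,0,0,0.5],[0,0,0,0,0,0,1],[0,0,0,0,0,0,1],[0,0,0,0,0,0,1],[0,0,0,0,0,0,1],[0,0,0,0,0,0,1]]' 50
python3 - <<'E'
from h import *
need([.4763,.3762,.165],90)
s=eyes.get_image("scene");t=eyes.get_image("top")
crop(s,(405,120),120,100,6,"pics/b2s.png")
E
```

```text
t: 12.82
tool_pos: [0.4779, 0.3769, 0.3273]
tool_rot: [-0.008, 3.134, 0.009]
contact_force: [0.1, 0.4, -2.1]
opening: 0.0167
t 12.82 grasp [0.479  0.3778 0.1723] tcp [0.4779 0.3769 0.3273] need mm [ 2.8 -1.6  7.3] open 0.0167 F [ 0.1  0.4 -2.1]
tool y at 90.29 tilt 0.55
turn about tool z (rad) 0.005
level turn [ 0.006   0.0074 -0.    ]
pics/b2s.png origin 345 70 scale 6
```

View pics/b2s.png

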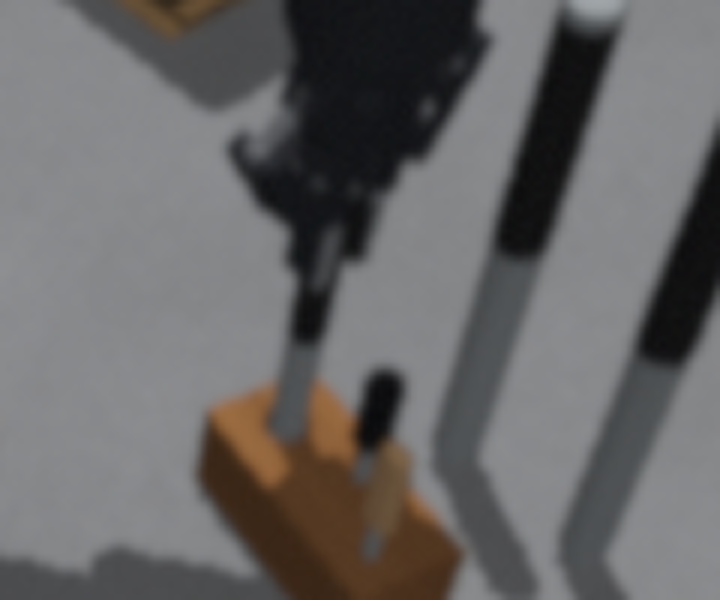

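```bash
python3 -m crank '[[0,0,0,0,0,-10,1],[0,0,0,0,0,-20,1],[0,0,0,0,0,-25,1],[0,0,0,0,0,-25,1],[0,0,0,0,0,-25,1],[0,0,0,0,0,-25,1],[0,0,0,0,0,-5,1],[0,0,0,0,0,0,1]]'
python3 - <<'E'
from h import *
need([.5226,.0207,.3],90)
E
```

```text
t: 13.58
tool_pos: [0.4762, 0.3757, 0.4673]
tool_rot: [-0.008, 3.137, 0.008]
contact_force: [0.2, -0.1, -1.8]
opening: 0.0165
t 13.58 grasp [0.4769 0.3765 0.3123] tcp [0.4762 0.3757 0.4673] need mm [ -43.9 -356.1   10.7] open 0.0165 F [ 0.2 -0.1 -1.8]
tool y at 90.28 tilt 0.4
turn about tool z (rad) 0.005
level turn [ 0.0052  0.0047 -0.    ]
```

```bash
python3 -m crank '[[0.005,0.005,0.005,-2,-15,0,1],[0,0,0,-4,-30,0,1],[0,0,0,-4,-35,0,1],[0,0,0,-4,-35,0,1],[0,0,0,-4,-35,0,1],[0,0,0,-4,-35,0,1],[0,0,0,-4,-35,0,1],[0,0,0,-4,-30,0,1]]'
python3 - <<'E'
from h import *
need([.5226,.0207,.3],90)
E
```

```text
t: 14.25
tool_pos: [0.5043, 0.1166, 0.4523]
tool_rot: [0.015, -3.12, 0.01]
contact_force: [0.8, -0.6, -2.0]
opening: 0.0169
t 14.25 grasp [0.501  0.1155 0.2973] tcp [0.5043 0.1166 0.4523] need mm [-20.6 -95.   -2.5] open 0.0169 F [ 0.8 -0.6 -2. ]
tool y at 90.55 tilt 1.28
turn about tool z (rad) 0.0096
level turn [-0.0065 -0.0214  0.    ]
```

```bash
python3 -m crank '[[-0.006,-0.015,0.008,-7,-30,-2,1],[0,-0.006,0,-7,-30,0,1],[0,0,0,-4,-20,0,1],[0,0,0,0,-5,0,1],[0,0,0,0,0,0,1],[0,0,0,0,0,0,1]]'
python3 - <<'E'
from h import *
need([.5226,.0207,.3],90)
s=eyes.get_image("scene");t=eyes.get_image("top")
crop(s,(300,180),120,100,6,"pics/c1s.png");crop(t,(320,200),120,100,6,"pics/c1t.png")
for p in (s,t):
    for q in ("handle_bar","socket_mouth","bar_top","jack"): print(q,[(r["centre"],r["confidence"]) for r in spotter.mark_of(q,p)][:3])
E
```

```text
t: 14.75
tool_pos: [0.5195, 0.0185, 0.4407]
tool_rot: [-0.018, -3.121, 0.004]
contact_force: [-0.2, 0.0, -1.0]
opening: 0.0167
t 14.75 grasp [0.5162 0.0181 0.2857] tcp [0.5195 0.0185 0.4407] need mm [ -6.    2.6 -14.4] open 0.0167 F [-0.2  0.  -1. ]
tool y at 89.35 tilt 1.21
turn about tool z (rad) -0.0113
level turn [-0.0028 -0.0209  0.    ]
pics/c1s.png origin 240 130 scale 6
pics/c1t.png origin 260 150 scale 6
handle_bar [([0.5099, 0.0201, 0.1281], 0.93), ([0.5975, 0.4675, 0.0006], 0.93), ([0.5147, 0.4646, -0.0], 0.78)]
socket_mouth [([0.5248, 0.0211, 0.1012], 0.74), ([0.7769, 0.0678, 0.0001], 0.37)]
bar_top [([0.5136, 0.0168, 0.315], 0.7), ([0.6005, 0.4642, 0.2712], 0.67), ([0.5171, 0.465, 0.2696], 0.61)]
jack [([0.5235, -0.0266, -0.0051], 0.55)]
handle_bar [([0.5187, 0.4627, 0.0002], 0.97), ([0.5962, 0.465, -0.0009], 0.75)]
socket_mouth []
bar_top [([0.5976, 0.4665, 0.276], 0.89), ([0.5138, 0.4664, 0.2736], 0.57)]
jack [([0.5242, -0.0217, 0.0033], 0.82)]
```

View pics/c1s.png

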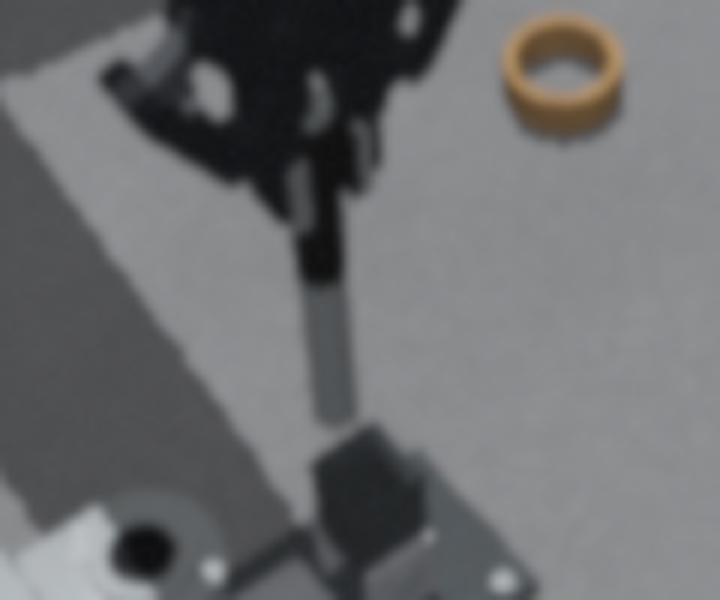

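View pics/c1t.png

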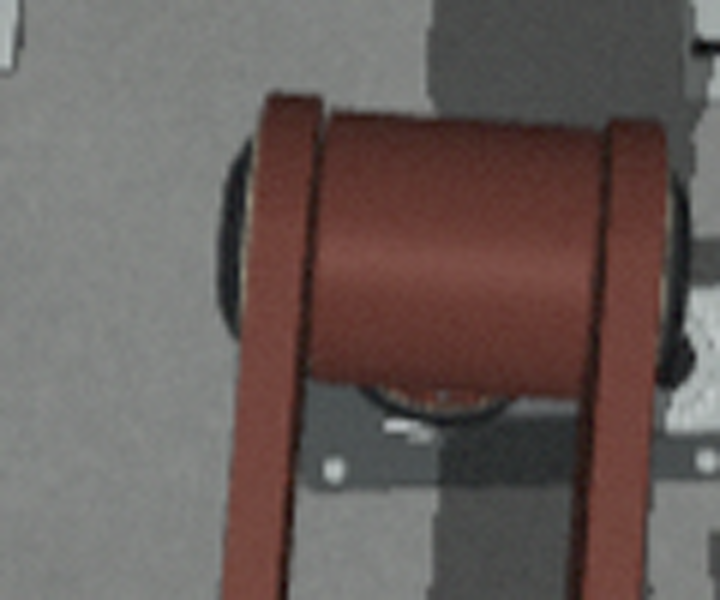

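```bash
python3 -m crank '[[-0.003,-0.021,-0.011,-4,2,-3,1],[0,0,0,0,0,0,1],[0,0,0,0,0,0,1]]'
python3 - <<'E'
from h import *
need([.5238,.0205,.28],90)
s=eyes.get_image("scene")
crop(s,(300,190),80,80,8,"pics/c2s.png")
for q in ("handle_bar","socket_mouth","bar_top"): print(q,[(r["centre"],r["confidence"]) for r in spotter.mark_of(q,s)][:1])
E
```

```text
t: 15.5
tool_pos: [0.5244, 0.0219, 0.446]
tool_rot: [-0.006, 3.136, 0.0]
contact_force: [-0.1, 0.8, -1.7]
opening: 0.0167
t 15.5 grasp [0.5254 0.0219 0.2911] tcp [0.5244 0.0219 0.446 ] need mm [ 1.7 -1.4 11. ] open 0.0167 F [-0.1  0.8 -1.7]
tool y at 90.21 tilt 0.35
turn about tool z (rad) 0.0036
level turn [ 0.0002  0.006  -0.    ]
pics/c2s.png origin 260 150 scale 8
handle_bar [([0.5222, 0.0237, 0.1327], 0.96)]
socket_mouth [([0.5277, 0.0205, 0.1017], 0.77)]
bar_top [([0.5995, 0.4644, 0.27], 0.98)]
```

View pics/c2s.png

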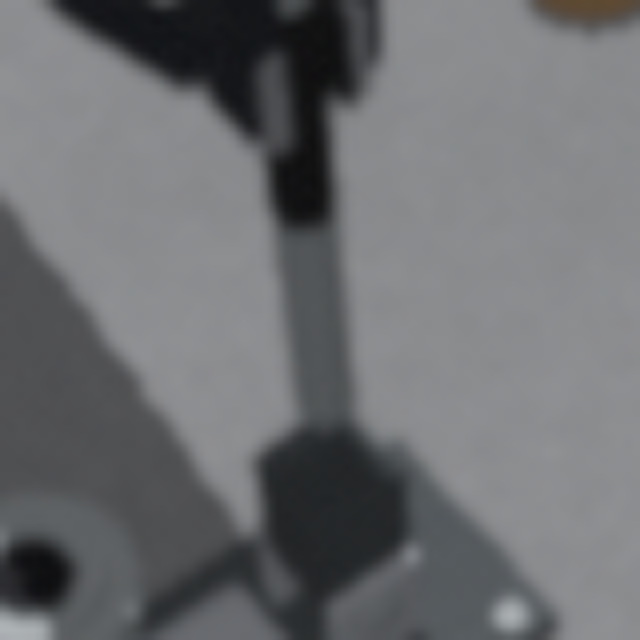

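Run:
```python
from h import *
s=eyes.get_image("scene")
o,M,g=grasp()
im=cv2.resize(s["image"][150:230,260:340,::-1],None,fx=8,fy=8,interpolation=cv2.INTER_CUBIC)
im=cv2.convertScaleAbs(im,alpha=2.2,beta=0)
P=lambda X:((proj(s,X)-[260,150]+.5)*8-.5).round().astype(int)
def poly(X,c): cv2.polylines(im,[P(X).reshape(-1,1,2)],True,c,1)
cx,cy=.5238,.0205
h=.0165
poly(np.array([[cx+a*h,cy+b*h,.102] for a,b in[(-1,-1),(1,-1),(1,1),(-1,1)]]),(0,255,0))
h=.015
poly(np.array([[cx+a*h,cy+b*h,.102] for a,b in[(-1,-1),(1,-1),(1,1),(-1,1)]]),(0,255,255))
th=np.linspace(0,2*np.pi,24)
for off,c in((0,(0,0,255)),(.0027,(255,0,0))):
    f=g+M[:,2]*.162+M[:,0]*off; print(f)
    poly(np.c_[f[0]+.009*np.cos(th),f[1]+.009*np.sin(th),0*th+f[2]],c)
    f=g+M[:,2]*.07+M[:,0]*off
    poly(np.c_[f[0]+.009*np.cos(th),f[1]+.009*np.sin(th),0*th+f[2]],c)
cv2.imwrite("pics/ov1.png",im)
```

```text
[0.5261 0.0217 0.1289]
[0.5234 0.0217 0.1288]
```

View pics/ov1.png

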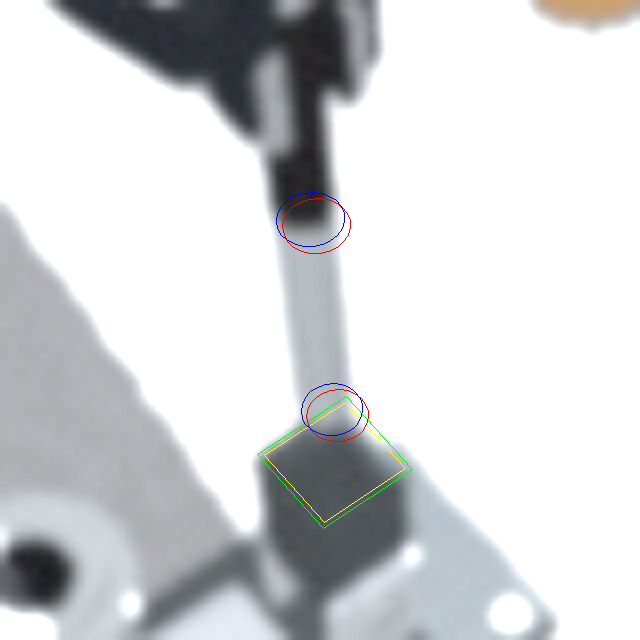

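Run:
```python
from h import *
s=np.mean([eyes.get_image("scene")["image"].astype(float) for _ in range(4)],0)
im=s[185:235,280:340,::-1]
im=255*np.clip((im-20)/110,0,1)**0.6
cv2.imwrite("pics/ov2.png",cv2.resize(im.astype(np.uint8),None,fx=12,fy=12,interpolation=cv2.INTER_CUBIC))
```

```text
(no output)
```

View pics/ov2.png

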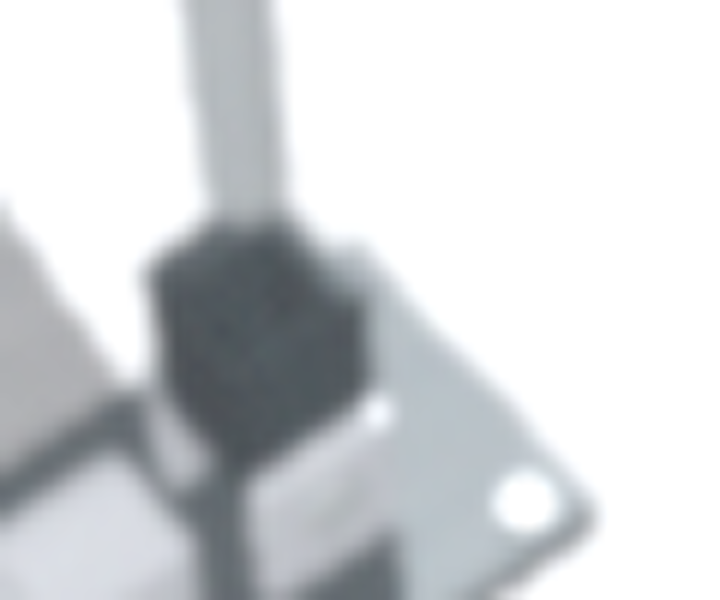

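```bash
python3 -m crank '[[0,0.006,0.004,-3,-1.5,4,1],[0,0,0,0,0,6,1],[0,0,0,0,0,6,1],[0,0,0,0,0,0,1]]'
python3 - <<'E'
from h import *
need([.5264,.0202,.28],90)
s=eyes.get_image("scene")
im=s["image"][165:235,270:340,::-1].astype(float)
im=255*np.clip((im-15)/140,0,1)**0.6
cv2.imwrite("pics/ov3.png",cv2.resize(im.astype(np.uint8),None,fx=8,fy=8,interpolation=cv2.INTER_CUBIC))
E
```

```text
t: 16.28
tool_pos: [0.5277, 0.0199, 0.4283]
tool_rot: [-0.003, -3.141, -0.0]
contact_force: [-0.7, -0.3, -2.2]
opening: 0.0167
t 16.28 grasp [0.5276 0.0199 0.2733] tcp [0.5277 0.0199 0.4283] need mm [ 1.2  0.3 -6.7] open 0.0167 F [-0.7 -0.3 -2.2]
tool y at 89.91 tilt 0.05
turn about tool z (rad) -0.0016
level turn [ 0.0001 -0.0008  0.    ]
```

View pics/ov3.png

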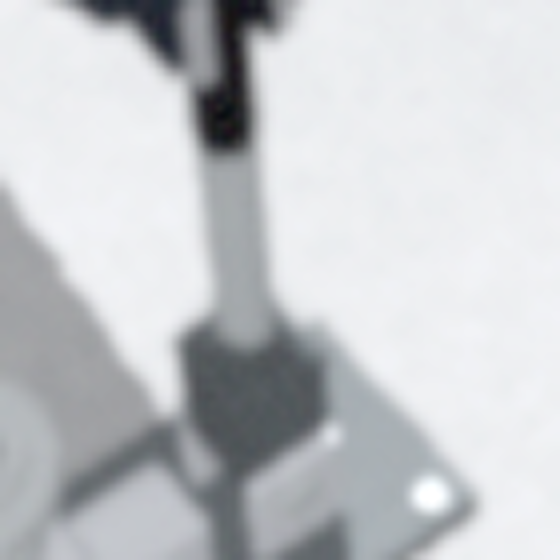

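```bash
python3 -m crank '[[0,0,0,0,0,5,1],[0,0,0,0,0,6,1],[0,0,0,0,0,6,1],[0,0,0,0,0,0,1]]'
python3 - <<'E'
from h import *
need([.5264,.0202,.28],90)
s=eyes.get_image("scene")
im=s["image"][165:235,270:340,::-1].astype(float)
im=255*np.clip((im-15)/140,0,1)**0.6
cv2.imwrite("pics/ov4.png",cv2.resize(im.astype(np.uint8),None,fx=8,fy=8,interpolation=cv2.INTER_CUBIC))
E
```

```text
t: 16.67
tool_pos: [0.5277, 0.0199, 0.4099]
tool_rot: [-0.002, -3.141, -0.0]
contact_force: [-0.6, -1.1, -2.2]
opening: 0.0169
t 16.67 grasp [0.5276 0.02   0.2549] tcp [0.5277 0.0199 0.4099] need mm [  1.2   0.2 -25.1] open 0.0169 F [-0.6 -1.1 -2.2]
tool y at 89.91 tilt 0.03
turn about tool z (rad) -0.0015
level turn [ 0.0001 -0.0006  0.    ]
```

View pics/ov4.png

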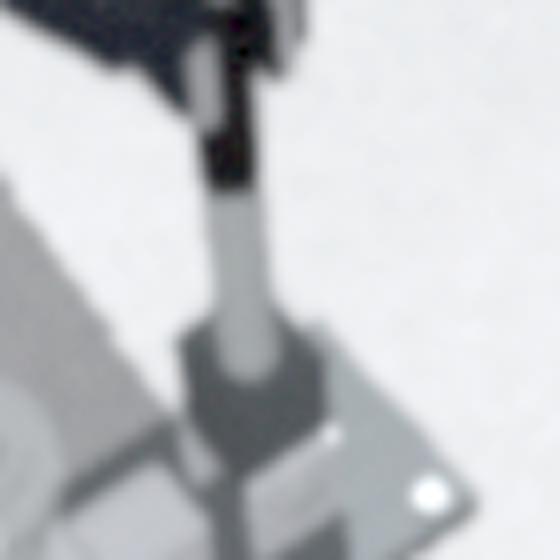

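```bash
python3 -m crank '[[0,0,0,0,0,6,1],[0,0,0,0,0,6,1],[0,0,0,0,0,0,1]]'
python3 - <<'E'
from h import *
need([.5264,.0202,.28],90)
s=eyes.get_image("scene")
im=s["image"][165:235,270:340,::-1].astype(float)
im=255*np.clip((im-15)/140,0,1)**0.6
cv2.imwrite("pics/ov5.png",cv2.resize(im.astype(np.uint8),None,fx=8,fy=8,interpolation=cv2.INTER_CUBIC))
E
```

```text
t: 16.97
tool_pos: [0.5277, 0.02, 0.398]
tool_rot: [-0.002, -3.141, 0.0]
contact_force: [-0.6, 0.1, -1.8]
opening: 0.0169
t 16.97 grasp [0.5276 0.02   0.243 ] tcp [0.5277 0.02   0.398 ] need mm [  1.3   0.2 -37. ] open 0.0169 F [-0.6  0.1 -1.8]
tool y at 89.92 tilt 0.01
turn about tool z (rad) -0.0014
level turn [-0.0001 -0.0001  0.    ]
```

View pics/ov5.png

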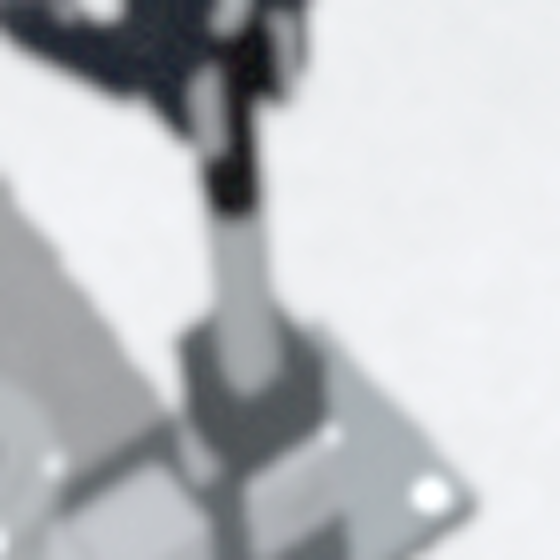

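```bash
python3 -m crank '[[0,0,0,0,0,6,1],[0,0,0,0,0,6,1],[0,0,0,0,0,0,1]]'
python3 - <<'E'
from h import *
need([.5264,.0202,.215],90)
E
```

```text
t: 17.27
tool_pos: [0.5277, 0.02, 0.3858]
tool_rot: [0.002, 3.141, -0.0]
contact_force: [-0.2, -0.3, -2.2]
opening: 0.0168
t 17.27 grasp [0.5277 0.02   0.2308] tcp [0.5277 0.02   0.3858] need mm [ 1.3  0.3 15.8] open 0.0168 F [-0.2 -0.3 -2.2]
tool y at 89.92 tilt 0.02
turn about tool z (rad) -0.0014
level turn [-0.0003  0.0001  0.    ]
```

```bash
python3 -m crank '[[0,0,0,0,0,6,1],[0,0,0,0,0,5,1],[0,0,0,0,0,0,1]]'
python3 -m crank '[[0,0,0,0,0,3,1],[0,0,0,0,0,2,1],[0,0,0,0,0,0,1]]'
python3 - <<'E'
from h import *
need([.5264,.0202,.215],90)
s=eyes.get_image("scene")
im=s["image"][165:235,270:340,::-1].astype(float)
im=255*np.clip((im-15)/140,0,1)**0.6
cv2.imwrite("pics/ov6.png",cv2.resize(im.astype(np.uint8),None,fx=8,fy=8,interpolation=cv2.INTER_CUBIC))
E
```

```text
t: 17.52
tool_pos: [0.5276, 0.02, 0.3734]
tool_rot: [-0.002, -3.141, 0.0]
contact_force: [-0.9, -0.1, -1.4]
opening: 0.0166
t: 17.77
tool_pos: [0.528, 0.02, 0.3699]
tool_rot: [0.002, 3.14, -0.001]
contact_force: [-1.7, -0.1, -2.1]
opening: 0.0168
t 17.77 grasp [0.5282 0.0199 0.2149] tcp [0.528  0.02   0.3699] need mm [ 1.8  0.3 -0.1] open 0.0168 F [-1.7 -0.1 -2.1]
tool y at 89.92 tilt 0.08
turn about tool z (rad) -0.0013
level turn [-0.0004  0.0014  0.    ]
```

View pics/ov6.png

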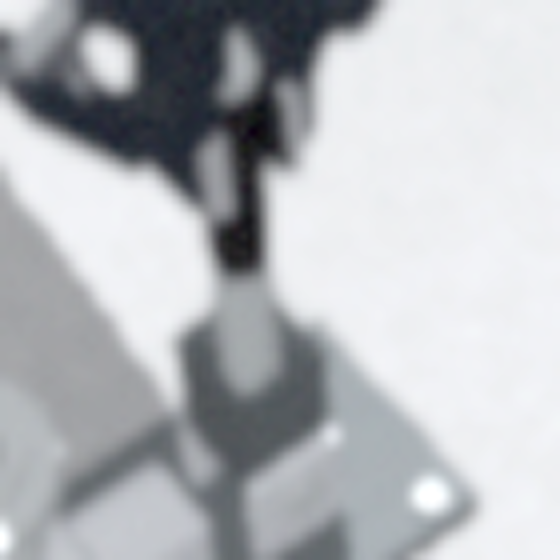

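```bash
python3 -m crank '[[0,0,0,0,0,2,1],[0,0,0,0,0,1,1],[0,0,0,0,0,0,1]]'
python3 -m crank '[[0,0,0,0,0,0,0.2],[0,0,0,0,0,0,0.0],[0,0,0,0,0,0,-0.2],[0,0,0,0,0,0,-0.2],[0,0,0,0,0,0,-0.2]]'
python3 - <<'E'
from h import *
need([.5264,.0202,.215],90)
E
```

```text
t: 18.07
tool_pos: [0.5281, 0.02, 0.3699]
tool_rot: [0.002, 3.14, -0.001]
contact_force: [-3.2, 0.1, -1.1]
opening: 0.0166
t: 18.48
tool_pos: [0.5292, 0.0199, 0.3701]
tool_rot: [0.002, 3.132, -0.002]
contact_force: [-0.9, 0.8, -0.3]
opening: 0.0509
t 18.48 grasp [0.5306 0.0197 0.2151] tcp [0.5292 0.0199 0.3701] need mm [4.2 0.5 0.1] open 0.0509 F [-0.9  0.8 -0.3]
tool y at 89.92 tilt 0.53
turn about tool z (rad) -0.0014
level turn [-0.001   0.0092  0.    ]
```

```bash
python3 -m crank '[[0,0,0,0,0,-10,-0.2],[0,0,0,0,0,-25,-0.2],[0,0,0,0,0,-30,-0.2],[0,0,0,0,0,-15,-0.2],[0,0,0,0,0,0,-0.2]]'
python3 -m crank '[[0,0,0.06,0,-15,0,1],[0,0,0.12,0,-20,0,1],[0,0,0.12,0,-5,0,1],[0,0,0.12,0,0,0,1],[0,0,0.12,0,0,0,1],[0,0,0.12,0,0,0,1],[0,0,0.12,0,0,0,1],[0,0,0.12,0,0,0,1]]'
python3 -m crank '[[0,0,0.12,0,0,0,1],[0,0,0.12,0,0,0,1],[0,0,0.12,0,0,0,1],[0,0,0.12,0,0,0,1],[0,0,0.12,0,0,0,1],[0,0,0,0,0,0,1]]'
python3 - <<'E'
from h import *
need([.5230,-0.012,.195],0)
s=eyes.get_image("scene");t=eyes.get_image("top")
crop(s,(280,190),120,100,6,"pics/d1s.png"); crop(t,(345,205),120,100,6,"pics/d1t.png")
for p in (s,t):
    for q in ("handle_bar","socket_mouth","bar_top","jack","lift_pad"): print(q,[(r["centre"],r["confidence"]) for r in spotter.mark_of(q,p)][:3])
E
```

```text
t: 18.9
tool_pos: [0.5282, 0.0199, 0.4533]
tool_rot: [0.002, 3.135, -0.001]
contact_force: [0.4, 0.6, 0.2]
opening: 0.0511
t: 19.57
tool_pos: [0.5257, -0.0219, 0.4532]
tool_rot: [1.409, 2.797, 0.006]
contact_force: [-1.0, -0.8, 0.7]
opening: 0.0
t: 20.07
tool_pos: [0.5252, -0.0219, 0.4487]
tool_rot: [2.207, 2.23, 0.006]
contact_force: [0.7, -0.0, -0.1]
opening: 0.0
t 20.07 grasp [ 0.5261 -0.0219  0.2937] tcp [ 0.5252 -0.0219  0.4487] need mm [10.  -3.5 98.7] open 0.0 F [ 0.7 -0.  -0.1]
tool y at 0.62 tilt 0.33
turn about tool z (rad) 0.0108
level turn [ 0.0057  0.0001 -0.    ]
pics/d1s.png origin 220 140 scale 6
pics/d1t.png origin 285 155 scale 6
handle_bar [([0.5153, 0.4667, 0.0001], 0.81), ([0.5221, 0.0239, 0.0522], 0.65), ([0.5241, 0.019, 0.0989], 0.63)]
socket_mouth [([0.5251, 0.0193, 0.1019], 0.59), ([0.6758, -0.1498, 0.0011], 0.42)]
bar_top [([0.5167, 0.4643, 0.2701], 0.83), ([0.5216, 0.0186, 0.2413], 0.64), ([0.6011, 0.4647, 0.2729], 0.62)]
jack [([0.5203, -0.0256, -0.0042], 0.89)]
lift_pad [([0.5256, -0.0761, 0.1226], 0.93), ([0.5208, 0.0232, 0.0416], 0.36)]
handle_bar [([0.5185, 0.4637, 0.0011], 0.97), ([0.6002, 0.4696, -0.0028], 0.73), ([0.5238, -0.083, 0.1166], 0.35)]
socket_mouth [([0.5248, 0.0184, 0.1016], 0.58)]
bar_top [([0.5102, 0.4651, 0.2748], 0.96), ([0.5992, 0.4675, 0.2733], 0.95), ([0.5239, -0.0229, 0.0006], 0.25)]
jack [([0.525, -0.0228, 0.0012], 0.89)]
lift_pad [([0.5267, -0.0823, 0.1184], 0.6), ([0.5111, 0.3707, -0.0011], 0.36)]
```

View pics/d1s.png

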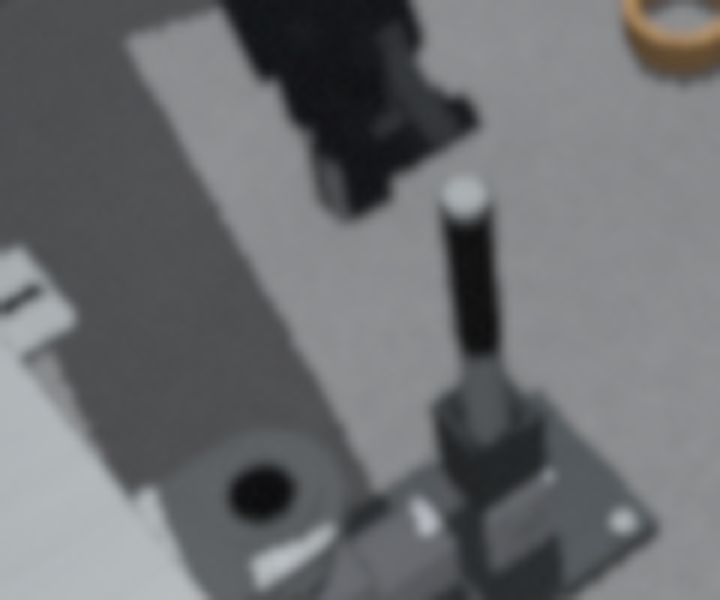

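View pics/d1t.png

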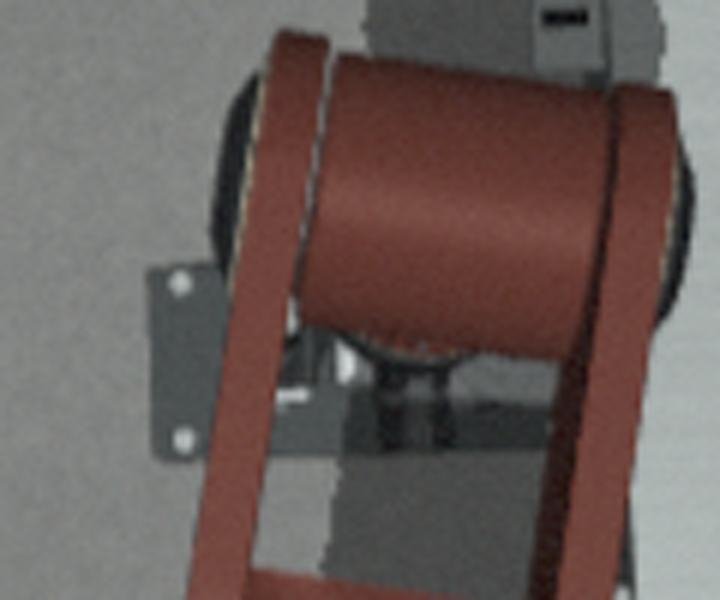

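Run:
```python
from h import *
t=eyes.get_image("top");s=eyes.get_image("scene")
T=lambda x,y,ox,oy:(x/6+ox-0.42,y/6+oy-0.42)
a=onz(t,T(148,267,285,155),.01);b=onz(t,T(155,461,285,155),.01);m=(a+b)/2
print(a,b,"len",np.linalg.norm(a-b),"saddle est",m[0],m[1]-.155)
c=onz(s,T(660,527,220,140),.01);print("scene saddle",c[0]-.045,c[1]-.155)
print("bar top scene",onz(s,T(466,198,220,140),.243))
print("lug scene",onz(s,T(262,493,220,140),.142))
```

```text
[0.5668 0.0751 0.01  ] [0.4774 0.0744 0.01  ] len 0.08933368374147212 saddle est 0.5220947619418072 -0.08026461739416375
scene saddle 0.5243911352937359 -0.08413942905427713
bar top scene [0.5267 0.0179 0.243 ]
lug scene [ 0.523  -0.0807  0.142 ]
```

```bash
python3 -m crank '[[0.006,0,0.01,5,-2,10,1],[0,0,0,3,-1,25,1],[0,0,0,0,0,25,1],[0,0,0,0,0,15,1],[0,0,0,0,0,0,1]]'
python3 - <<'E'
from h import *
need([.5240,-0.006,.218],0)
E
```

```text
t: 21.18
tool_pos: [0.5219, -0.0126, 0.3717]
tool_rot: [2.218, 2.221, 0.003]
contact_force: [-0.7, -0.4, -1.2]
opening: -0.0001
t 21.18 grasp [ 0.5224 -0.0126  0.2167] tcp [ 0.5219 -0.0126  0.3717] need mm [ 6.6  1.6 -1.3] open -0.0001 F [-0.7 -0.4 -1.2]
tool y at 0.06 tilt 0.19
turn about tool z (rad) 0.0011
level turn [ 0.0033  0.0004 -0.    ]
```

```bash
python3 -m crank '[[0.003,0,0,7,1.5,0,1],[0,0,0,8,0,0,1],[0,0,0,10,0,0,1],[0,0,0,0,0,0,1]]'
python3 -m crank '[[0,0,0,10,0,1,1],[0,0,0,10,0,2,1],[0,0,0,0,0,0,1]]'
python3 - <<'E'
from h import *
need([.5240,0.0472,.2136],0)
s=eyes.get_image("scene");t=eyes.get_image("top")
crop(s,(300,190),120,100,6,"pics/e1s.png");crop(t,(330,205),120,100,6,"pics/e1t.png")
E
```

```text
t: 21.52
tool_pos: [0.5233, 0.0149, 0.3718]
tool_rot: [-2.221, -2.221, 0.002]
contact_force: [0.3, -2.1, -1.3]
opening: -0.0002
t: 21.77
tool_pos: [0.5237, 0.0363, 0.3708]
tool_rot: [2.217, 2.218, -0.004]
contact_force: [0.1, -3.2, -1.5]
opening: -0.0003
t 21.77 grasp [0.5241 0.0353 0.2158] tcp [0.5237 0.0363 0.3708] need mm [11.9 -0.1  2.2] open -0.0003 F [ 0.1 -3.2 -1.5]
tool y at 0.04 tilt 0.37
turn about tool z (rad) 0.0006
level turn [ 0.0022  0.0061 -0.    ]
pics/e1s.png origin 240 140 scale 6
pics/e1t.png origin 270 155 scale 6
```

View pics/e1s.png

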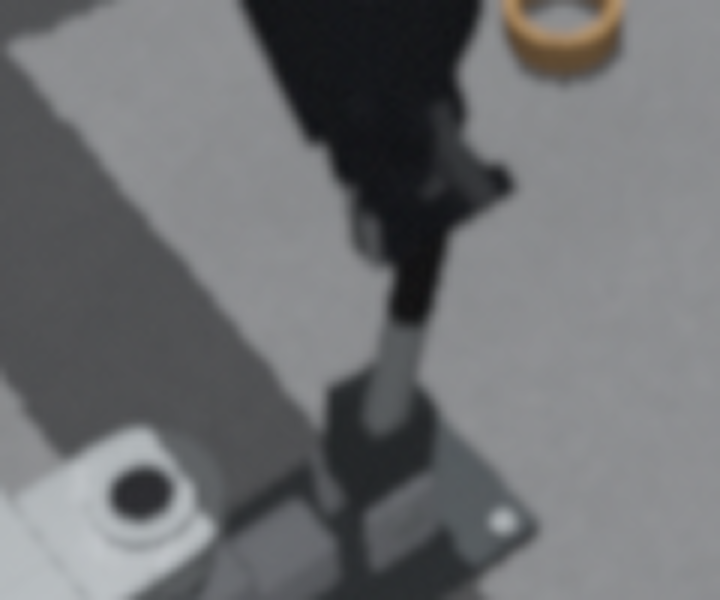

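View pics/e1t.png

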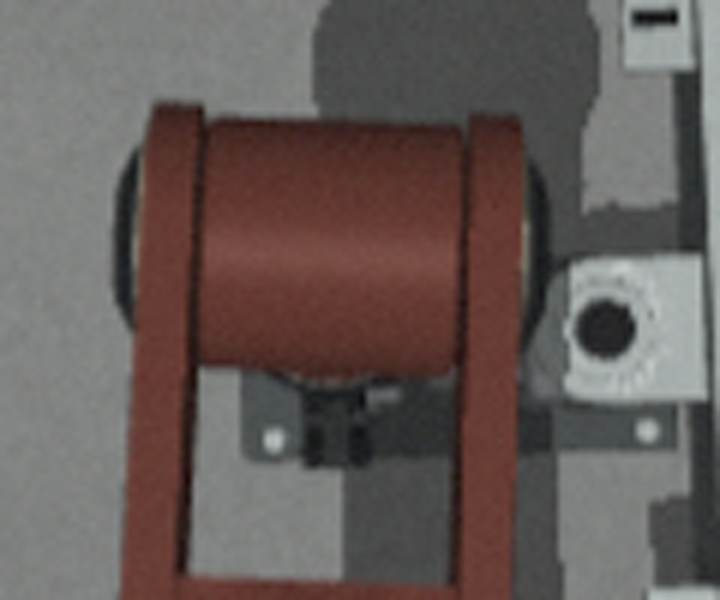

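```bash
python3 -m crank '[[0.002,0.006,0,14,0,3,1],[0,0,0,14,0,5,1],[0,0,0,14,0,6,1],[0,0,0,12,0,7,1]]'
python3 - <<'E'
from h import *
need([.5240,0.0914,.1952],0)
need([.5240,0.1282,.1645],0)
E
```

```text
t: 22.2
tool_pos: [0.5257, 0.087, 0.3544]
tool_rot: [2.219, 2.207, 0.001]
contact_force: [-1.1, -4.7, 3.8]
opening: -0.0
t 22.2 grasp [0.5272 0.0857 0.1994] tcp [0.5257 0.087  0.3544] need mm [ 5.7 -3.3  4.1] open -0.0 F [-1.1 -4.7  3.8]
tool y at -0.31 tilt 0.72
turn about tool z (rad) -0.0054
level turn [ 0.0095  0.0083 -0.    ]
t 22.2 grasp [0.5272 0.0857 0.1994] tcp [0.5257 0.087  0.3544] need mm [42.8 -3.8 34.5] open -0.0 F [-1.1 -4.7  3.8]
tool y at -0.31 tilt 0.72
turn about tool z (rad) -0.0054
level turn [ 0.0095  0.0083 -0.    ]
```

```bash
python3 -m crank '[[0.009,0.008,-0.005,12,-3,8,1],[0,0,0,11,0,9,1],[0,0,0,10,0,9,1],[0,0,0,9,0,10,1]]'
python3 - <<'E'
from h import *
need([.5240,0.1282,.1645],0)
need([.5240,0.1543,.1244],0)
s=eyes.get_image("scene");t=eyes.get_image("top")
crop(s,(300,190),120,100,6,"pics/e2s.png");crop(t,(330,205),120,100,6,"pics/e2t.png")
E
```

```text
t: 22.53
tool_pos: [0.5244, 0.1309, 0.32]
tool_rot: [2.218, 2.215, 0.007]
contact_force: [0.0, -4.7, 2.4]
opening: -0.0003
t 22.53 grasp [0.5256 0.1306 0.165 ] tcp [0.5244 0.1309 0.32  ] need mm [-2.4 -1.6  0.5] open -0.0003 F [ 0.  -4.7  2.4]
tool y at -0.09 tilt 0.46
turn about tool z (rad) -0.0016
level turn [ 0.0079  0.0018 -0.    ]
t 22.53 grasp [0.5256 0.1306 0.165 ] tcp [0.5244 0.1309 0.32  ] need mm [23.8 -2.  40.5] open -0.0003 F [ 0.  -4.7  2.4]
tool y at -0.09 tilt 0.46
turn about tool z (rad) -0.0016
level turn [ 0.0079  0.0018 -0.    ]
pics/e2s.png origin 240 140 scale 6
pics/e2t.png origin 270 155 scale 6
```

View pics/e2s.png

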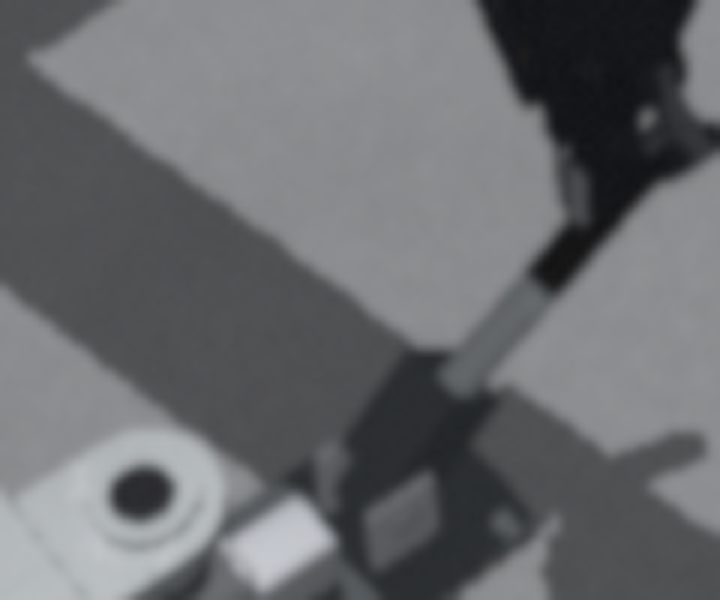

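View pics/e2t.png

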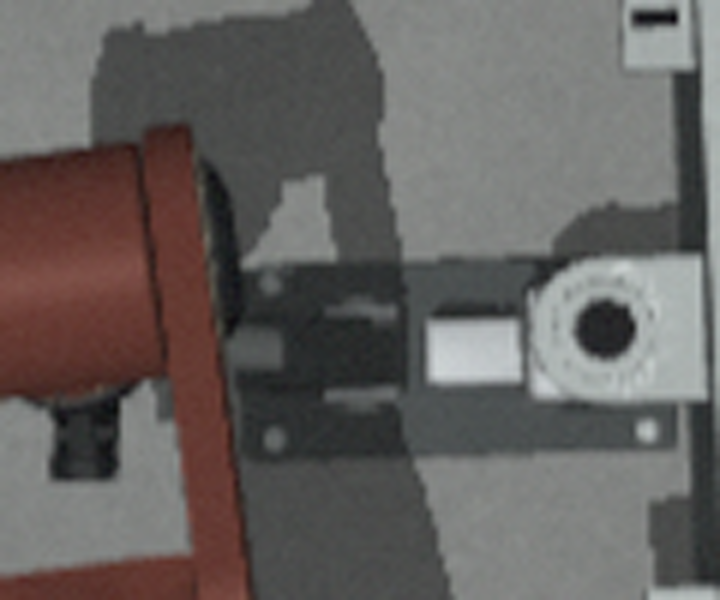

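```bash
python3 -m crank '[[0.008,0.002,0,7,-2,10,1],[0,0,0,7,0,11,1],[0,0,0,6,0,11,1],[0,0,0,5,0,11,1]]'
python3 - <<'E'
from h import *
need([.5240,0.1543,.1244],0)
E
```

```text
t: 22.97
tool_pos: [0.5242, 0.1575, 0.2783]
tool_rot: [2.22, 2.218, 0.008]
contact_force: [-0.2, -5.0, 8.6]
opening: -0.0001
t 22.97 grasp [0.5252 0.1576 0.1233] tcp [0.5242 0.1575 0.2783] need mm [-3.3 -1.2 -1.2] open -0.0001 F [-0.2 -5.   8.6]
tool y at -0.04 tilt 0.35
turn about tool z (rad) -0.0007
level turn [ 0.006  -0.0011  0.    ]
```

```bash
python3 -m crank '[[0,0,0,1,0,6,1],[0,0,0,0,0,4,1],[0,0,0,0,0,3,1]]'
python3 - <<'E'
from h import *
need([.5240,0.1543,.1244],0)
s=eyes.get_image("scene");t=eyes.get_image("top")
crop(s,(320,190),120,100,6,"pics/e3s.png")
for p in (s,t):
  for q in ("bar_top","socket_mouth","saddle","lift_pad"): print(q,[(r["centre"],r["confidence"]) for r in spotter.mark_of(q,p)][:2])
E
```

```text
t: 23.22
tool_pos: [0.5257, 0.1613, 0.2654]
tool_rot: [2.221, 2.219, 0.02]
contact_force: [-0.9, -0.7, 8.7]
opening: -0.0002
t 23.22 grasp [0.5273 0.1625 0.1104] tcp [0.5257 0.1613 0.2654] need mm [ -8.1  -3.1 -14.1] open -0.0002 F [-0.9 -0.7  8.7]
tool y at -0.04 tilt 0.73
turn about tool z (rad) -0.0006
level turn [ 0.0104 -0.0075  0.    ]
pics/e3s.png origin 260 140 scale 6
bar_top [([0.5153, 0.464, 0.2714], 0.86), ([0.5989, 0.464, 0.2751], 0.61)]
socket_mouth [([0.5248, 0.0788, 0.0608], 0.85)]
saddle [([0.351, 0.2625, 0.0009], 0.58)]
lift_pad [([0.523, -0.0786, 0.1217], 0.85)]
bar_top [([0.5137, 0.4651, 0.2746], 0.85), ([0.598, 0.4655, 0.2753], 0.83)]
socket_mouth [([0.5249, 0.0767, 0.0625], 0.74)]
saddle []
lift_pad [([0.5224, -0.0808, 0.119], 0.76), ([0.5188, 0.0213, 0.0408], 0.4)]
```

View pics/e3s.png

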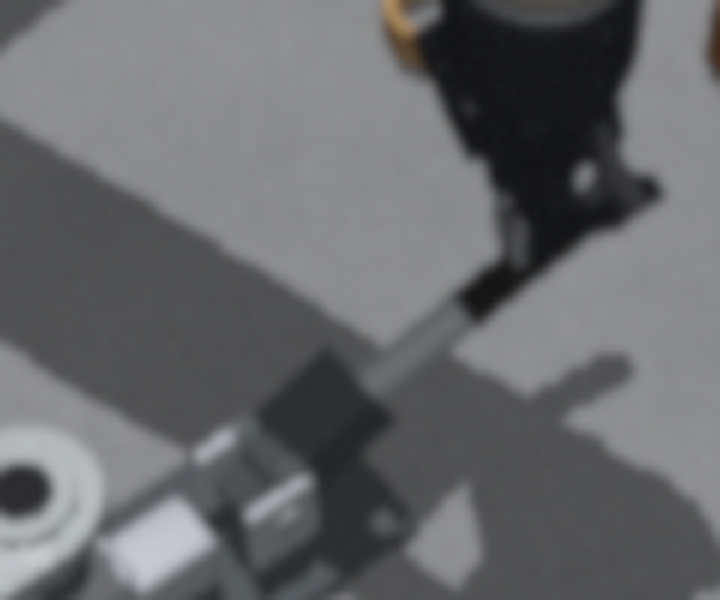

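```bash
python3 -m crank '[[0.01,-0.007,0,-8,-3,-14,1],[0,0,0,-12,0,-18,1],[0,0,0,-14,0,-18,1],[0,0,0,-16,0,-14,1],[0,0,0,-18,0,-13,1],[0,0,0,-20,0,-10,1],[0,0,0,-22,0,-8,1],[0,0,0,-22,0,-6,1]]'
python3 - <<'E'
from h import *
need([.5240,-0.014,.218],0)
E
```

```text
t: 24.38
tool_pos: [0.5213, 0.0317, 0.3604]
tool_rot: [-2.202, -2.216, -0.009]
contact_force: [1.4, 0.4, 0.7]
opening: -0.0
t 24.38 grasp [0.52   0.0342 0.2054] tcp [0.5213 0.0317 0.3604] need mm [-48.    3.6 -13.4] open -0.0 F [1.4 0.4 0.7]
tool y at 0.38 tilt 1.06
turn about tool z (rad) 0.0065
level turn [-0.0085 -0.0164  0.    ]
```

```bash
python3 -m crank '[[-0.008,-0.016,0.006,-16,4,-8,1],[0,0,0,-18,0,-6,1],[0,0,0,-14,0,0,1],[0,0,0,0,0,0,1],[0,0,0,0,0,0,1]]'
python3 - <<'E'
from h import *
need([.5240,-0.014,.218],0)
s=eyes.get_image("scene");t=eyes.get_image("top")
crop(s,(300,190),120,100,6,"pics/f1s.png");crop(t,(330,205),120,100,6,"pics/f1t.png")
for p in (s,t):
  for q in ("bar_top","socket_mouth","saddle","lift_pad"): print(q,[(r["centre"],r["confidence"]) for r in spotter.mark_of(q,p)][:3])
E
```

```text
t: 24.8
tool_pos: [0.5254, -0.0197, 0.3691]
tool_rot: [-2.221, -2.211, -0.004]
contact_force: [0.3, 0.2, 0.1]
opening: -0.0001
t 24.8 grasp [ 0.5249 -0.0186  0.2141] tcp [ 0.5254 -0.0197  0.3691] need mm [ 4.6 -0.9 -3.8] open -0.0001 F [0.3 0.2 0.1]
tool y at -0.27 tilt 0.46
turn about tool z (rad) -0.0047
level turn [-0.0038 -0.0071  0.    ]
pics/f1s.png origin 240 140 scale 6
pics/f1t.png origin 270 155 scale 6
bar_top [([0.5978, 0.4647, 0.2743], 0.89), ([0.517, 0.4667, 0.2696], 0.57), ([0.5121, 0.0127, 0.2432], 0.54)]
socket_mouth [([0.5247, 0.0215, 0.1015], 0.82), ([0.5261, 0.0237, 0.0558], 0.33)]
saddle []
lift_pad [([0.5217, -0.0768, 0.1213], 0.63)]
bar_top [([0.5132, 0.4666, 0.2733], 0.75), ([0.7031, 0.2151, 0.0025], 0.52), ([0.5121, 0.0162, 0.2419], 0.39)]
socket_mouth [([0.5257, 0.0197, 0.0982], 0.43)]
saddle []
lift_pad [([0.5215, -0.0815, 0.1206], 0.66)]
```

View pics/f1s.png

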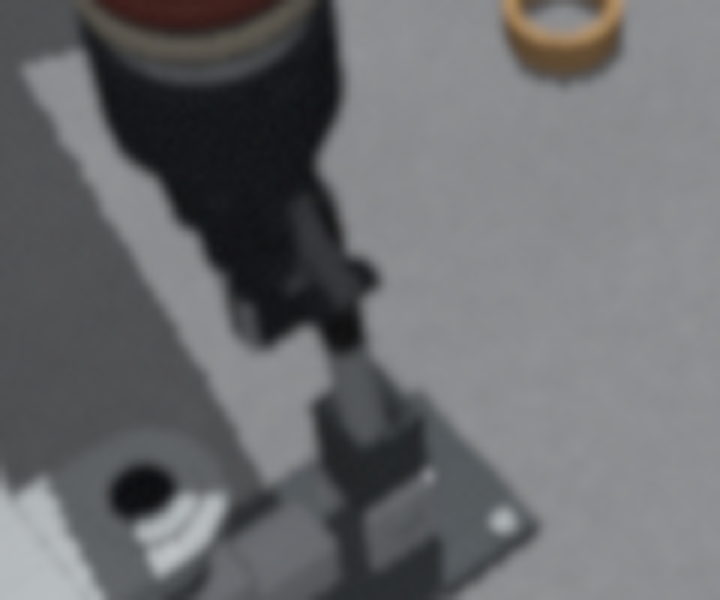

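View pics/f1t.png

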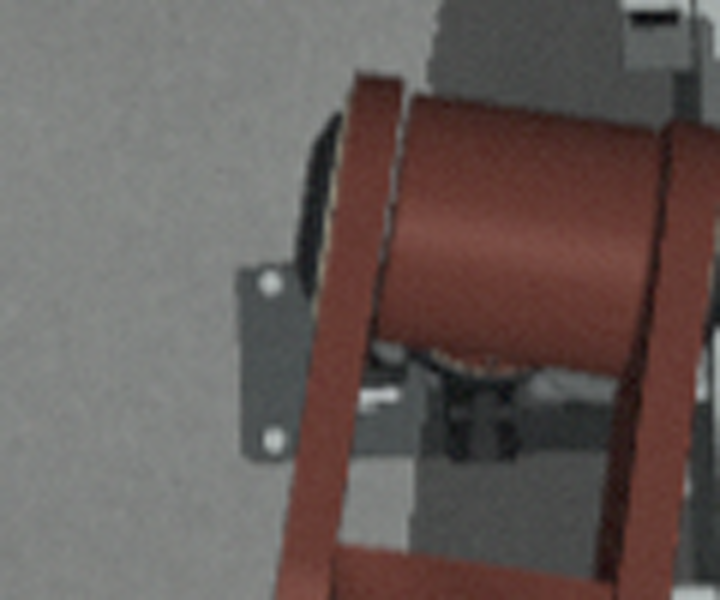

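```bash
python3 -m crank '[[-0.004,-0.007,-0.004,8,-5,-3,1],[0,0,0,12,0,0,1],[0,0,0,14,0,0,1],[0,0,0,14,0,2,1],[0,0,0,14,0,4,1],[0,0,0,14,0,5,1],[0,0,0,14,0,6,1],[0,0,0,13,0,7,1]]'
python3 - <<'E'
from h import *
need([.520,0.0914,.1952],0)
need([.520,0.1282,.1645],0)
E
```

```text
t: 25.97
tool_pos: [0.5205, 0.0885, 0.3558]
tool_rot: [2.207, 2.204, -0.001]
contact_force: [0.6, -7.0, 1.4]
opening: -0.0
t 25.97 grasp [0.5229 0.0859 0.2009] tcp [0.5205 0.0885 0.3558] need mm [ 5.6 -3.   5.5] open -0.0 F [ 0.6 -7.   1.4]
tool y at -0.07 tilt 1.29
turn about tool z (rad) -0.0013
level turn [ 0.0154  0.0164 -0.    ]
t 25.97 grasp [0.5229 0.0859 0.2009] tcp [0.5205 0.0885 0.3558] need mm [42.9 -3.5 35.6] open -0.0 F [ 0.6 -7.   1.4]
tool y at -0.07 tilt 1.29
turn about tool z (rad) -0.0013
level turn [ 0.0154  0.0164 -0.    ]
```

```bash
python3 -m crank '[[0.015,0.016,0,12,-3,9,1],[0,0,0,11,0,9,1],[0,0,0,10,0,9,1],[0,0,0,9,0,10,1],[0.005,0,0,8,0,11,1],[0,0,0,7,0,12,1],[0,0,0,6,0,11,1]]'
python3 - <<'E'
from h import *
need([.520,0.1625,.1104],0)
E
```

```text
t: 26.55
tool_pos: [0.5207, 0.155, 0.2952]
tool_rot: [2.194, 2.203, -0.004]
contact_force: [0.4, -6.0, 6.8]
opening: 0.0
t 26.55 grasp [0.524  0.1511 0.1403] tcp [0.5207 0.155  0.2952] need mm [12.2 -4.6 29.5] open 0.0 F [ 0.4 -6.   6.8]
tool y at 0.24 tilt 1.89
turn about tool z (rad) 0.0043
level turn [ 0.0213  0.0253 -0.    ]
```

```bash
python3 -m crank '[[0.02,0.02,0.004,4,-3,11,1],[0,0,0,3,0,11,1],[0,0,0,2,0,11,1],[0,0,0,1,0,6,1],[0,0,0,0,0,4,1]]'
python3 - <<'E'
from h import *
need([.520,0.1625,.1104],0)
s=eyes.get_image("scene");t=eyes.get_image("top")
crop(s,(280,200),160,110,5,"pics/g2s.png")
for p in (s,t):
  for q in ("socket_mouth","lift_pad","foot_a","jack"): print(q,[(r["centre"],r["confidence"]) for r in spotter.mark_of(q,p)][:3])
E
```

```text
t: 26.97
tool_pos: [0.5219, 0.169, 0.2627]
tool_rot: [2.199, 2.21, 0.014]
contact_force: [-0.9, -5.4, 11.5]
opening: 0.0001
t 26.97 grasp [0.5254 0.1674 0.1077] tcp [0.5219 0.169  0.2627] need mm [-4.9 -5.4 -2.7] open 0.0001 F [-0.9 -5.4 11.5]
tool y at 0.29 tilt 1.44
turn about tool z (rad) 0.005
level turn [ 0.0229  0.0104 -0.    ]
pics/g2s.png origin 200 145 scale 5
socket_mouth [([0.5235, 0.0792, 0.0613], 0.57)]
lift_pad [([0.5232, -0.0777, 0.1322], 0.77)]
foot_a [([0.6745, -0.147, 0.0105], 0.61)]
jack [([0.5213, -0.0254, -0.002], 0.79), ([0.6749, -0.1467, 0.0114], 0.18)]
socket_mouth []
lift_pad [([0.5228, -0.0829, 0.1295], 0.91)]
foot_a []
jack [([0.5217, -0.0185, 0.004], 0.92)]
```

View pics/g2s.png

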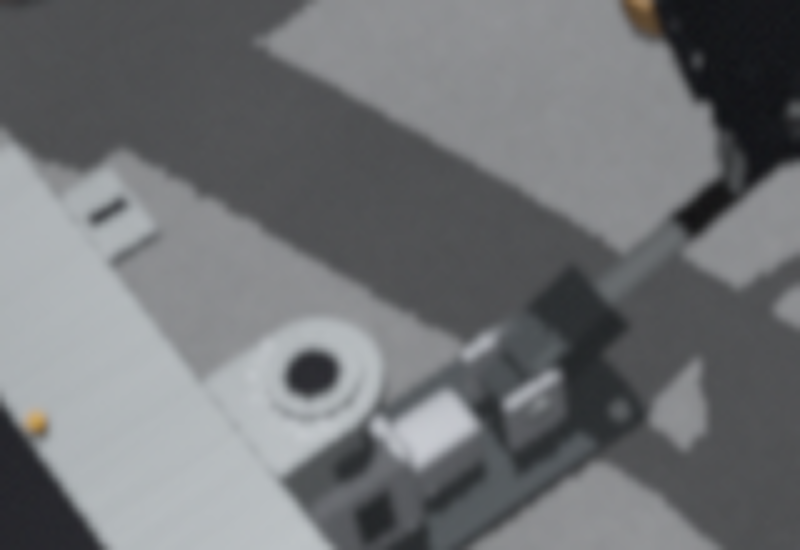

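```bash
python3 -m crank '[[0.02,0.01,0,-8,-3,-14,1],[0,0,0,-12,0,-18,1],[0,0,0,-14,0,-18,1],[0,0,0,-16,0,-14,1],[0,0,0,-18,0,-13,1],[0,0,0,-20,0,-10,1],[0,0,0,-22,0,-8,1],[0,0,0,-22,0,-6,1]]'
python3 - <<'E'
from h import *
need([.5220,-0.018,.218],0)
E
```

```text
t: 28.13
tool_pos: [0.5178, 0.0426, 0.3764]
tool_rot: [2.196, 2.232, 0.02]
contact_force: [-0.9, 0.3, 0.4]
opening: 0.0001
t 28.13 grasp [0.5203 0.0429 0.2214] tcp [0.5178 0.0426 0.3764] need mm [-60.9   0.6   3.3] open 0.0001 F [-0.9  0.3  0.4]
tool y at 0.94 tilt 0.93
turn about tool z (rad) 0.0164
level turn [ 0.0162 -0.0018  0.    ]
```

```bash
python3 -m crank '[[0.016,-0.002,0.016,-18,1,1,1],[0,0,0,-20,0,1,1],[0,0,0,-18,0,1,1],[0,0,0,-6,0,0,1],[0,0,0,0,0,0,1],[0,0,0,0,0,0,1]]'
python3 - <<'E'
from h import *
need([.5210,-0.018,.218],0)
s=eyes.get_image("scene");t=eyes.get_image("top")
crop(s,(300,190),120,100,6,"pics/h1s.png")
for p in (s,t):
  for q in ("socket_mouth","lift_pad","foot_a","jack"): print(q,[(r["centre"],r["confidence"]) for r in spotter.mark_of(q,p)][:3])
E
```

```text
t: 28.63
tool_pos: [0.5187, -0.0198, 0.3786]
tool_rot: [2.219, 2.215, 0.01]
contact_force: [-0.3, 0.4, 0.3]
opening: 0.0001
t 28.63 grasp [ 0.52   -0.0197  0.2236] tcp [ 0.5187 -0.0198  0.3786] need mm [1.7 0.9 5.6] open 0.0001 F [-0.3  0.4  0.3]
tool y at -0.08 tilt 0.51
turn about tool z (rad) -0.0015
level turn [ 0.0089 -0.0002  0.    ]
pics/h1s.png origin 240 140 scale 6
socket_mouth [([0.5237, 0.0206, 0.1018], 0.62)]
lift_pad [([0.5226, -0.0768, 0.122], 0.83), ([0.521, 0.0221, 0.0368], 0.48)]
foot_a []
jack [([0.524, -0.0248, -0.003], 0.74)]
socket_mouth [([0.5254, 0.0216, 0.0988], 0.41)]
lift_pad []
foot_a []
jack [([0.5251, -0.0196, 0.0009], 0.59)]
```

View pics/h1s.png

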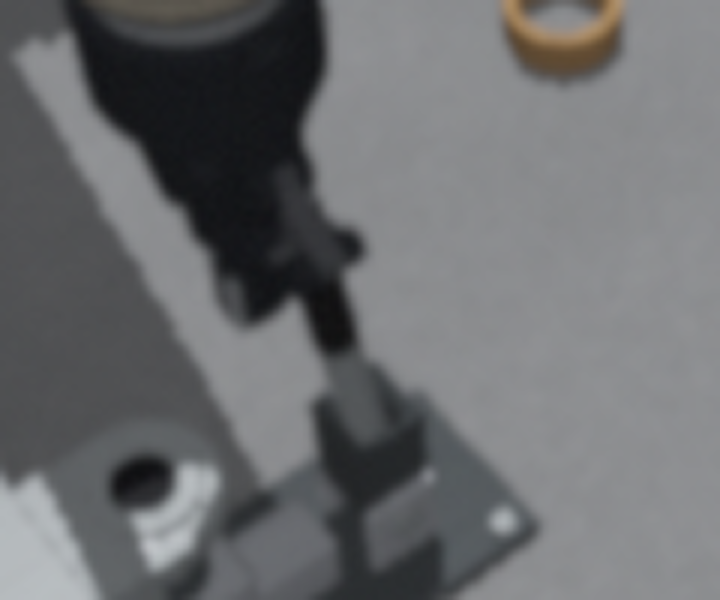

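```bash
python3 -m crank '[[0.009,0,0,8,-3,4,1],[0,0,0,13,0,2,1],[0,0,0,14,0,1,1],[0,0,0,14,0,3,1],[0,0,0,14,0,4,1],[0,0,0,14,0,6,1],[0,0,0,14,0,7,1],[0,0,0,13,0,8,1]]'
python3 - <<'E'
from h import *
need([.518,0.1282,.1645],0)
E
```

```text
t: 29.8
tool_pos: [0.5182, 0.0847, 0.3521]
tool_rot: [2.213, 2.197, -0.003]
contact_force: [-0.9, -6.9, 8.6]
opening: 0.0003
t 29.8 grasp [0.5205 0.0819 0.1971] tcp [0.5182 0.0847 0.3521] need mm [46.8 -3.3 31.8] open 0.0003 F [-0.9 -6.9  8.6]
tool y at -0.41 tilt 1.35
turn about tool z (rad) -0.0071
level turn [ 0.0152  0.018  -0.    ]
```

```bash
python3 -m crank '[[0.015,0.018,-0.007,12,-3,8,1],[0,0,0,12,0,8,1],[0,0,0,11,0,9,1],[0,0,0,10,0,10,1],[0.005,0.01,0,8,0,11,1],[0,0,0,7,0,12,1],[0,0,0,6,0,11,1],[0,0,0,5,0,11,1]]'
python3 - <<'E'
from h import *
need([.520,0.1625,.1104],0)
E
```

```text
t: 30.47
tool_pos: [0.5202, 0.1553, 0.2828]
tool_rot: [2.201, 2.204, 0.002]
contact_force: [-0.0, -4.6, 8.8]
opening: 0.0001
t 30.47 grasp [0.5233 0.1525 0.1278] tcp [0.5202 0.1553 0.2828] need mm [10.3 -3.6 17.2] open 0.0001 F [-0.  -4.6  8.8]
tool y at 0.06 tilt 1.53
turn about tool z (rad) 0.0011
level turn [ 0.0198  0.018  -0.    ]
```

```bash
python3 -m crank '[[0.015,0.015,0,4,-2,11,1],[0,0,0,3,0,10,1],[0,0,0,1,0,7,1],[0,0,0,0,0,5,1],[0,0,0,0,0,4,1],[0,0,0,0,0,3,1]]'
python3 - <<'E'
from h import *
need([.520,0.1625,.1104],0)
s=eyes.get_image("scene");t=eyes.get_image("top")
crop(s,(280,220),160,120,5,"pics/k1s.png");crop(t,(340,205),160,110,5,"pics/k1t.png")
for p in (s,t):
  for q in ("socket_mouth","lift_pad","foot_a","foot_b","jack","squeegee","ink_tub","tape_roll","packer"): print(q,[(r["centre"],r["confidence"]) for r in spotter.mark_of(q,p)][:1])
E
```

```text
t: 30.97
tool_pos: [0.527, 0.1644, 0.2606]
tool_rot: [2.193, 2.202, 0.024]
contact_force: [-1.8, -5.3, 11.9]
opening: 0.0004
t 30.97 grasp [0.5324 0.1625 0.1057] tcp [0.527  0.1644 0.2606] need mm [ -0.  -12.3  -5.1] open 0.0004 F [-1.8 -5.3 11.9]
tool y at 0.24 tilt 2.12
turn about tool z (rad) 0.0042
level turn [ 0.0348  0.0127 -0.    ]
pics/k1s.png origin 200 160 scale 5
pics/k1t.png origin 260 150 scale 5
socket_mouth [([0.5248, 0.0789, 0.0594], 0.7)]
lift_pad [([0.5236, -0.0762, 0.1404], 0.91)]
foot_a [([0.6738, -0.1448, 0.0185], 0.8)]
foot_b [([0.6738, -0.1448, 0.0185], 0.8)]
jack [([0.5188, -0.0233, -0.0031], 0.86)]
squeegee [([0.7835, 0.0681, 0.0005], 0.74)]
ink_tub [([0.6985, 0.2963, 0.0012], 0.94)]
tape_roll [([0.3479, 0.264, 0.0024], 0.42)]
packer [([0.7042, 0.2163, 0.0005], 0.51)]
socket_mouth [([0.5264, 0.0764, 0.0635], 0.79)]
lift_pad [([0.5227, -0.078, 0.1399], 0.75)]
foot_a []
foot_b []
jack [([0.522, -0.0198, -0.0016], 0.78)]
squeegee [([0.7762, 0.0671, -0.0019], 0.95)]
ink_tub [([0.6974, 0.3027, -0.0011], 0.9)]
tape_roll [([0.5107, 0.3705, -0.0008], 0.65)]
packer [([0.7045, 0.2192, 0.0015], 0.64)]
```

View pics/k1s.png

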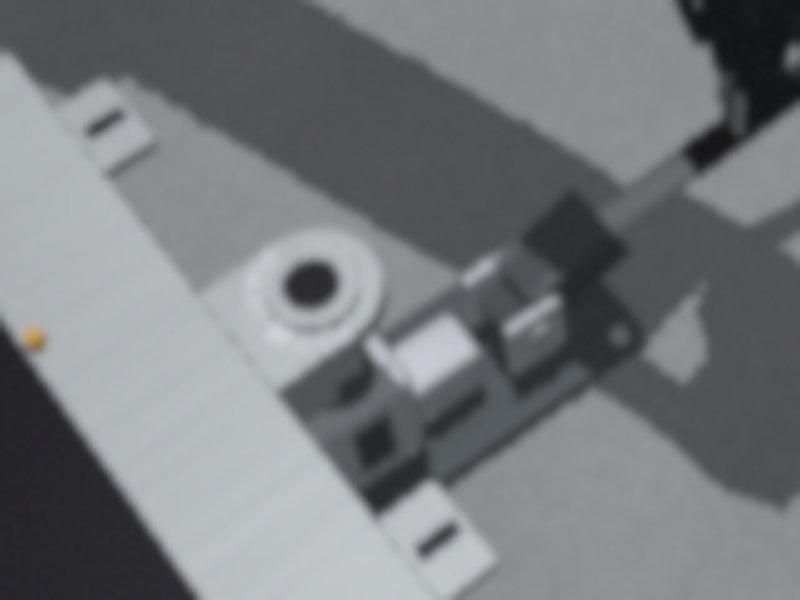

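View pics/k1t.png

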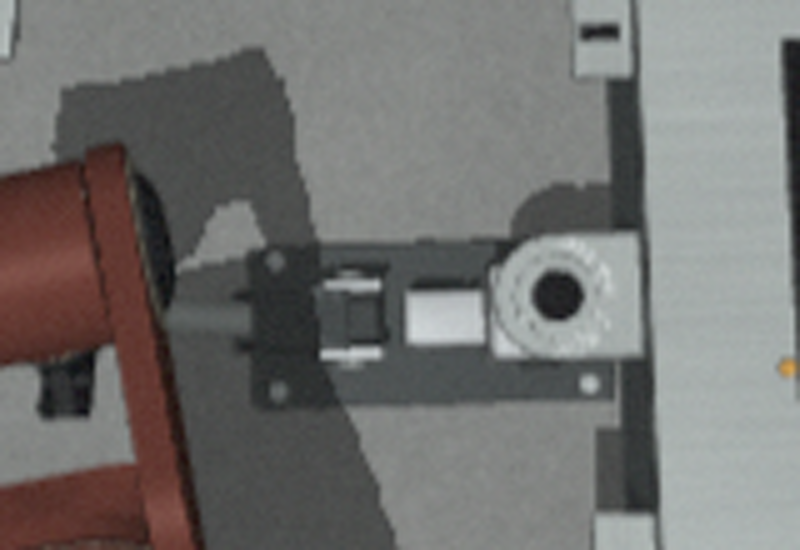

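```bash
python3 -m crank '[[0.025,0.012,0,0,-6,2,1],[0,0,0,0,-3,2,1],[0,0,0,0,0,1,1]]'
python3 - <<'E'
from h import *
need([.522,0.1625,.1044],0)
s=eyes.get_image("scene");t=eyes.get_image("top")
T=lambda x,y:(x/5+260-.4,y/5+150-.4)
print(onz(t,T(175,317),.085),onz(t,T(245,320),.07))
crop(s,(350,170),120,90,6,"pics/k2s.png")
for q in ("socket_mouth","lift_pad","foot_a"): print(q,[(r["centre"],r["confidence"]) for r in spotter.mark_of(q,s)][:1])
E
```

```text
t: 32.22
tool_pos: [0.5212, 0.1635, 0.2634]
tool_rot: [2.202, 2.211, 0.018]
contact_force: [0.3, -2.5, 5.2]
opening: -0.0002
t 32.22 grasp [0.5248 0.1625 0.1085] tcp [0.5212 0.1635 0.2634] need mm [ 0.1 -2.9  4. ] open -0.0002 F [ 0.3 -2.5  5.2]
tool y at 0.26 tilt 1.37
turn about tool z (rad) 0.0045
level turn [ 0.023   0.0068 -0.    ]
[0.5237 0.1127 0.085 ] [0.5221 0.0766 0.07  ]
pics/k2s.png origin 290 125 scale 6
socket_mouth [([0.5226, 0.0752, 0.0595], 0.65)]
lift_pad [([0.5249, -0.0773, 0.1426], 0.81)]
foot_a [([0.6744, -0.1435, 0.0184], 0.93)]
```

View pics/k2s.png

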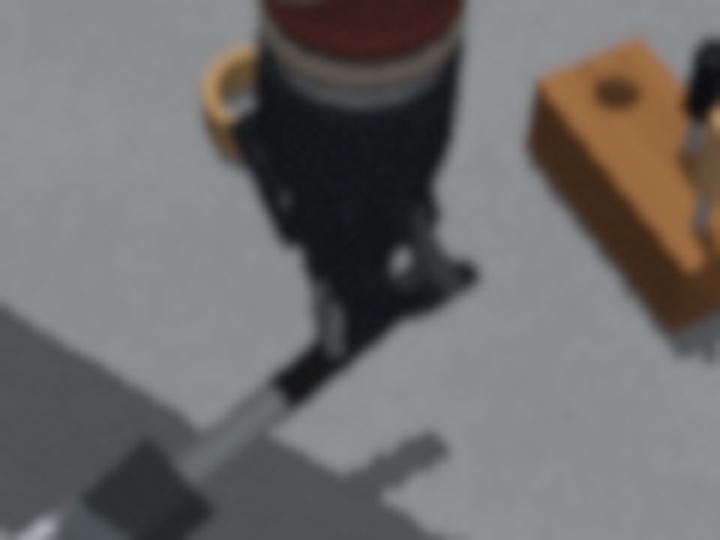

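```bash
python3 -m crank '[[0.01,0.005,0,0,-2,5,1],[0,0,0,0,-1,5,1],[0,0,0,0,-0.5,4,1],[0,0,0,0,-0.5,4,1]]'
python3 - <<'E'
from h import *
need([.522,0.1625,.1044],0)
s=eyes.get_image("scene")
for q in ("socket_mouth","lift_pad","foot_a"): print(q,[(r["centre"],r["confidence"]) for r in spotter.mark_of(q,s)][:1])
need([.522,0.1625,.1044],0)
E
```

```text
t: 32.8
tool_pos: [0.5244, 0.164, 0.2604]
tool_rot: [2.193, 2.205, 0.037]
contact_force: [-1.1, -5.6, 15.4]
opening: 0.0001
t 32.8 grasp [0.5305 0.1632 0.1056] tcp [0.5244 0.164  0.2604] need mm [-0.6 -8.6  0.8] open 0.0001 F [-1.1 -5.6 15.4]
tool y at 0.3 tilt 2.27
turn about tool z (rad) 0.0053
level turn [ 0.0393  0.0056 -0.    ]
socket_mouth [([0.5241, 0.0802, 0.0645], 0.92)]
lift_pad [([0.5214, -0.0752, 0.1421], 0.68)]
foot_a [([0.6746, -0.1442, 0.0173], 0.84)]
t 33.0 grasp [0.5305 0.1632 0.1056] tcp [0.5244 0.164  0.2604] need mm [-0.6 -8.5  0.8] open -0.0 F [-0.8 -4.8 13.7]
tool y at 0.3 tilt 2.26
turn about tool z (rad) 0.0053
level turn [ 0.0391  0.0056 -0.    ]
```

Run:
```python
from h import *
for i in range(20): s=eyes.get_image("scene")
t=eyes.get_image("top")
need([.522,0.1625,.1044],0)
for p in (s,t):
  for q in ("socket_mouth","lift_pad","foot_a"): print(q,[(r["centre"],r["confidence"]) for r in spotter.mark_of(q,p)][:2])
cv2.imwrite("pics/end_s.png",s["image"][:,:,::-1])
```

```text
t 34.05 grasp [0.5305 0.1632 0.1056] tcp [0.5244 0.164  0.2605] need mm [-0.6 -8.5  0.9] open 0.0003 F [-1.5 -5.2 14.1]
tool y at 0.3 tilt 2.27
turn about tool z (rad) 0.0052
level turn [ 0.0391  0.0055 -0.    ]
socket_mouth [([0.5254, 0.0776, 0.063], 0.73)]
lift_pad [([0.5247, -0.0771, 0.1402], 0.65)]
foot_a []
socket_mouth [([0.5218, 0.0767, 0.0606], 0.73), ([0.703, 0.2174, -0.0018], 0.65)]
lift_pad [([0.5204, -0.0808, 0.1378], 0.87)]
foot_a []
```

View pics/end_s.png

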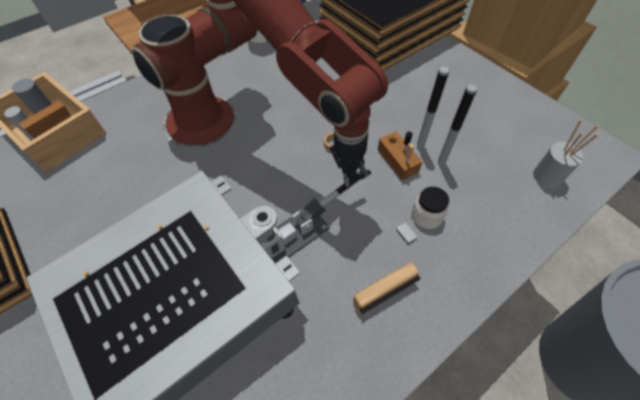

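```bash
python3 -c "
from station import ctrl
print(ctrl.finish_job())"
```

```text
the job is handed in; nothing more can be done
None
```

The bed is jacked up on the lift lug's side, and I handed in at about 34 s with the gripper still holding the handle down. I slid the jack under the lug, fitted the 190 mm bar from the tool block into its socket, then pumped three full strokes. I confirmed the lever was back upright after strokes 1 and 2.

**Foot height:** the last readings put the visible lug-side foot 17–18.5 mm up. The other foot on that side could not be read separately. The lift pad read about 138–142 mm high, where about 141 mm is expected for stroke 3.

**Handle:** the lever reads about 1.2 rad, at its stop. The push stayed at about 15 N, and a one-second hold before handing in showed no drift.

**Saddle centring:** the two cameras disagreed slightly. The top view put the saddle within 1 mm of the pad centre and the scene view about 3.5 mm off. The jack did not move noticeably while pumping.

**Other:** the squeegee, tub, tape roll and packer are where they were at the start, within the networks' accuracy. The exception is the top view's last tape roll reading, which fell on the tool block instead, so that one rests on the scene view. The closed fingertips sit about 6 mm off the bar's centreline but squarely on it.

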